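Seat the copper cooling rod in the heat sink

ROBOT

A 6-joint arm with a two-finger parallel gripper is mounted at the origin on the work surface. World frame = base frame: x ahead of the robot, y to its left, z up, the work surface at z = 0. Lengths are in m, angles in rad, forces in N, time in s.
With the tool pointing down it reaches from about 0.425 to 0.95 m from the base axis. Payload 3.5 kg.
Tool frame: the origin (TCP) lies midway between the tips of the shut fingers; the grasp point (between the pads) lies 19 mm behind it; x points along the fingers, y is the direction in which the jaws open and shut, and the axes are right-handed (so a half turn about x gives the same grasp; the last joint's range is limited). The gripper opens to 85 mm and grips with 20 to 120 N. Pads are 22 mm wide; open, the fingers measure 114 mm over their backs; the gripper's body (76 mm by 85 mm) begins 54 mm behind the grasp point. The pads swing forward as they close: fully open they stand 13 mm farther back than shut.
Start: joints at [1.129, 0.286, 1.577, -0, 1.279, -0.15], TCP at [0.194, 0.646, 0.231] pointing down, gripper open.
Joint ranges: [-2.77, 2.77], [-0.9, 2.22], [0.21, 2.48], [-1.53, 4.67], [0.24, 2.81], [-2.84, 2.84]. Speed limits (rad/s): [2.79, 2.79, 3.14, 3.14, 3.14, 3.14].

INTERFACE

Orientations are given as a unit quaternion [x, y, z, w].
In Python, from plant import sensors, optics, ctrl gives the robot as it stands.
- The arm moves only by the tool arm_command, never from a script. Its argument "increments" is a list that holds one entry, the list of rows, each a list of 4 numbers: the shift along the tool's x, y, z in cm, then the turn about the tool's x in rad. A call has 1 to 20 rows; each row shifts and turns the commanded pose from where the row before left it, along the tool's axes as they then stand; what a row does not reach is not made up. A row lasts 1/8 s, in which the tool goes at most 62.5 mm and 10.7 degrees, less where a joint would pass 70% of its speed; a pose out of reach is approached as far as the arm can. A call with a gripper value outside its range is refused whole. "grip" is the finger opening in cm, from 0 to 8.54, set as the call begins (left out, the last holds). The fingers move at their own pace and stop on an object; "grip_force" is the grip in N (left out, the last holds). Time passes only in rows, so rows that do not move let the fingers close. It gives the time, the measured TCP pose, the force and the opening at its end, in the units of the state.
- sensors.get_state(): the state, without advancing time (a new reading comes with each control period).
- optics.read_camera(name): name is "side" or "top"; returns the picture (400x640x3 uint8, blue, green, red); there is no depth.
- optics.camera_model(name): a dict with "camera_matrix" (3x3 intrinsics, pixels), "dist" ([k1, k2, p1, p2, k3] as OpenCV has them; the pictures are not rectified), "world_from_camera" (4x4, takes a point from camera to world coordinates). Camera axes: x right, y up, looking along -z (the intrinsics and any distortion apply to the point x, -y, -z); pixel columns grow to the right and rows downward; lengths in m; the calibration is good to about 2 mm. A picture is of the moment at which its call begins. camera_model takes no time and is no camera call.
- ctrl.sign_off(): hands the job in, once; it reports no verdict.
Trained networks look in the newest picture that a camera, given by its name, has taken for a name from the list of things; names that differ only in an ending like _2 or _b are one class to them, and where a whole thing is asked for, a point or a joint stands for the part that bears it (a point fixed in the world has none). Each returns a list of dicts, best first, with "conf" (0 to 1); they miss things now and then, are a little off and sometimes report something else, mostly with a low value. They report only what shows in the picture. A call takes as long as a camera call. They do not tell look-alikes from the thing itself.
- optics.boxes_of(camera, query): "at" ([row, column] in pixels, amid what is visible of it).
- optics.place_of(camera, query): "at" ([row, column] in pixels: a listed point, or the origin of a listed thing).
The state is a dict: "time": time; "qpos": joint angles; "dq": joint speeds; "joint_efforts": joint torques, N m; "eef_pos": TCP position; "tcp_rot": TCP orientation; "contact_force": force on the tool from outside, world axes, zero at the start; "wrist_torque": the same for the moment, N m; "opening": opening from 0.0 (shut) to 1.0 (fully open).
Only numpy, scipy, OpenCV 4.12 (cv2) and the standard library are available. Lean on these libraries where they do the work, as an engineer would, in place of code of your own. Each camera call takes 0.05 s, during which the arm holds its last target.

TASK

Fit the copper cooling rod into the deep bore of the finned heat sink: holding it by the bare copper in front of its collar, slide the tip about halfway in and let go, then take a fresh grip further back on the black handle and push the rod home until its collar beds on the brass seat. Finish with a firm press of about 12 N of the collar on the seat, never more than 20 N, and keep the rod sliding freely without jamming or levering it in the bore. Leave the rod home and let go of it, and do not disturb the transformer, the logic probe or the nut driver.

Things in the scene. Friction and masses are not known exactly. Their poses are not given: they have to be found in the camera images.
- rod_shank (a point): First grip: point on the rod's axis, on the bare copper, 50 mm ahead of the collar's front face. x: along the rod to the tip. Rod 186 mm long, 0.12 to 0.22 kg: 12 mm copper shank 120 mm long (last 7 mm taper to a 6 mm tip), collar 26 mm across and 6 mm thick, black handle 16 mm across and 60 mm long. Centre of mass about 36 mm ahead of the collar's front face.
- rod_collar (a point): Centre of the front face of the rod's copper collar, on the rod's axis; x axis along the rod towards the tip, which is 120 mm ahead. This face beds on the brass seat.
- rod_handle (a point): Second grip: middle of the rod's black ribbed handle on its axis, 36 mm behind the collar's front face; x towards the tip.
- rest: Fixed wooden rest in which the rod lies loose at the start, level, its axis 45 mm above the desk; lift it straight up. Base 190 x 60 x 8 mm. The handle lies in a slot of its rear block (60 mm wide, top 59 mm up), out of the fingers' reach; the shank is free from the collar to a small notched post 95 to 111 mm ahead of it. Origin under the base's middle; x: towards the tip.
- sink: Fixed finned aluminium heat sink, 125 mm long, 100 mm over the fins, 78 mm high, on a foot plate 130 x 6 mm. Origin on the desk beneath the bore's mouth; x: along the bore, into the sink. The bore is level, its axis 55 mm above the desk, 13.5 mm in diameter, sharp-edged, 125 mm through. 40 mm in, a spring ball in its roof presses on the rod with about 6 N, drags at about 2 to 9 N as it slides and holds the rod where it is left.
- seat_face (a point): Centre of the outer face of the rigid brass seat ring (32 mm outside, 18 mm inside, 4 mm thick) round the bore's mouth, on the bore's axis; x axis level, along the bore, INTO the sink; the bore proper begins 4 mm in. Rod home: rod_collar lies on this point, x axes agreeing.
- seat: The same brass seat ring, fixed to the sink; origin at its back face on the bore's axis, z pointing out of the bore.
- rod: The rod itself; origin and axes as rod_collar.
- transformer: Bystander: squat black transformer with steel laminations, 85 x 66 x 59 mm, loose; origin under its middle.
- logic_probe: Bystander: green plastic logic probe, about 185 mm long and 18 mm wide, loose; origin under the middle of its green grip, x towards the steel tip.
- nut_driver: Bystander: amber-handled chrome nut driver, 185 mm long, handle 24 mm thick, loose; origin on the desk beneath the handle's front part, x towards the socket.
Not all that is in view belongs to the job. What is shaped like the rod but red is not meant.

How it is judged:
On the way, in this order (a step that is already met when the one before it is completed fails the run):
1. the rod, held by the copper in front of its collar, has its tip at least 25 mm into the bore (x of rod_collar in the frame of seat_face between -0.095 and -0.02 m and angle between the x axis of rod_collar and the x axis of seat_face, either way round below 0.12 rad and x of the grasp point in the frame of rod_collar above 0.005 m and contact force between the fingers and rod above 1 N), for 0.05 s.
2. the rod is let go while only partway in (at least 35 mm of it in the bore, at least 25 mm still to go) (x of rod_collar in the frame of seat_face between -0.085 and -0.025 m and contact force between the fingers and rod below 0.1 N), for 0.1 s.
3. the rod, still at least 15 mm short of home, is gripped behind its collar (x of rod_collar in the frame of seat_face below -0.015 m and x of the grasp point in the frame of rod_collar below -0.008 m and contact force between the fingers and rod above 1 N), for 0.05 s.
4. the collar is pressed on the brass seat with at least 6 N (contact force between rod and seat above 6 N), for 0.1 s.
At the end, for the whole second after the job is handed in: The rod is home in the bore: its collar within 2 mm of the brass seat and 3 mm of the bore's axis, in line with the bore within 0.04 rad, at rest and let go (x of rod_collar in the frame of seat_face above -0.002 m and distance between rod_collar and seat_face below 0.003 m and angle between the x axis of rod_collar and the x axis of seat_face, either way round below 0.04 rad and linear speed of rod below 0.01 m/s and contact force between the fingers and rod below 0.1 N); the robot touches nothing.
It fails at once if the collar is pressed on the brass seat with more than 22 N (contact force between rod and seat above 22 N).
It fails at once if the rod is jammed or levered in the sink: contact forces on it from bore, spring ball and seat above 45 N in all (some 14 N of it is always there from the spring ball) (contact force between rod and sink above 45 N).
It fails at once if the transformer is moved by more than 15 mm (distance of transformer from where it was at the start of the episode above 0.015 m).
It fails at once if the logic probe is moved by more than 15 mm (distance of logic_probe from where it was at the start of the episode above 0.015 m).
It fails at once if the nut driver is moved by more than 15 mm (distance of nut_driver from where it was at the start of the episode above 0.015 m).
It also fails if it takes over 70 s, if anything falls off the work surface, if the arm or the gripper's body presses on something with over 40 N, if the wrist force passes 120 N, or if a joint passes its speed limit or range.

## Working session

There is one attempt and no reset: what is moved stays moved. The work goes in short steps, Python scripts to look and compute and a tool call to move; the robot and the scene stay as the last step left them, time stands still between calls to the robot, and variables do not carry over. Pictures are saved under pics/ and viewed, and the job is handed in when it is done.

Besides the shell and the picture viewer there is one more tool, called after "Emit:" as name(argument=value, ...), one argument or row to a line, values as JSON. arm_command: Moves the arm, as the interface text tells. Its arguments: {"type":"object","properties":{"increments":{"type":"array","items":{"type":"array","items":{"type":"array","items":{"type":"number"}}}},"grip":{"type":"number"},"grip_force":{"type":"number"}},"required":["increments"]}

```bash
mkdir -p pics; ls; python3 - <<'E'
from plant import sensors, optics, ctrl
import cv2,json
print(sensors.get_state())
for c in("side","top"):
    cv2.imwrite(f"pics/{c}0.png",optics.read_camera(c)); print(optics.camera_model(c))
    for q in("rod_shank","rod_collar","rod_handle","rest","sink","seat_face","transformer","logic_probe","nut_driver"):
        print(c,q,[(r['at'],round(r['conf'],2)) for r in optics.place_of(c,q)])
print(sensors.get_state()['time'])
E
```

```text
pics
{'time': 0.0, 'qpos': array([ 1.12900381e+00,  2.87189029e-01,  1.57819289e+00,  3.93913110e-06,
        1.27857682e+00, -1.49992923e-01]), 'dq': array([-4.97659762e-05,  6.53678897e-04,  8.62298848e-04, -1.03526635e-03,
        1.87392467e-04,  8.07087914e-04]), 'joint_efforts': array([ 5.07857603e-04, -4.05966103e+01, -2.92635280e+01, -9.47395438e-05,
        5.76620630e-03,  6.82795132e-06]), 'eef_pos': array([0.19386302, 0.64587467, 0.22992299]), 'tcp_rot': array([ 0.10200164,  0.69983878, -0.10360123,  0.69934837]), 'contact_force': array([-0.5661016 , -0.37657424, -0.28278437]), 'wrist_torque': array([0.00821147, 0.00966442, 0.03321327]), 'opening': 0.9969219357846366}
{'camera_matrix': array([[424.51736676,   0.        , 322.89887837],
       [  0.        , 424.51736676, 207.51613152],
       [  0.        ,   0.        ,   1.        ]]), 'dist': array([-0.02099196,  0.        ,  0.        ,  0.        ,  0.        ]), 'world_from_camera': array([[ 0.83393414,  0.27777226, -0.476861  ,  0.01788648],
       [-0.55185809,  0.42373451, -0.71826299, -0.95756397],
       [ 0.00
[... 1023 characters left out ...]
13776037],
       [ 0.00365384,  0.23222553,  0.97265511,  1.15451953],
       [ 0.        ,  0.        ,  0.        ,  1.        ]])}
top rod_shank [([198.7, 457.0], 0.64), ([290.6, 371.1], 0.55)]
top rod_collar [([270.2, 381.0], 0.77), ([203.4, 394.6], 0.71), ([192.7, 378.1], 0.65), ([269.8, 181.7], 0.61), ([212.9, 466.6], 0.58)]
top rod_handle [([209.6, 402.9], 0.85), ([220.9, 471.6], 0.85), ([260.8, 387.9], 0.61), ([267.8, 180.8], 0.6)]
top rest [([200.9, 379.1], 0.94)]
top sink [([206.0, 242.7], 0.75)]
top seat_face [([201.4, 241.0], 0.75)]
top transformer [([150.2, 370.0], 0.82)]
top logic_probe [([264.7, 178.4], 0.9)]
top nut_driver [([138.6, 271.7], 0.85), ([194.1, 376.6], 0.53)]
1.0
```

```bash
python3 - <<'E'
import cv2
for c,(y0,y1,x0,x1) in dict(side=(100,360,150,490),top=(90,320,140,500)).items():
    im=cv2.imread(f"pics/{c}0.png"); 
    cv2.imwrite(f"pics/{c}0z.png",cv2.resize(im[y0:y1,x0:x1],None,fx=2.2,fy=2.2,interpolation=cv2.INTER_CUBIC))
E
```

```text
(no output)
```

View pics/side0z.png

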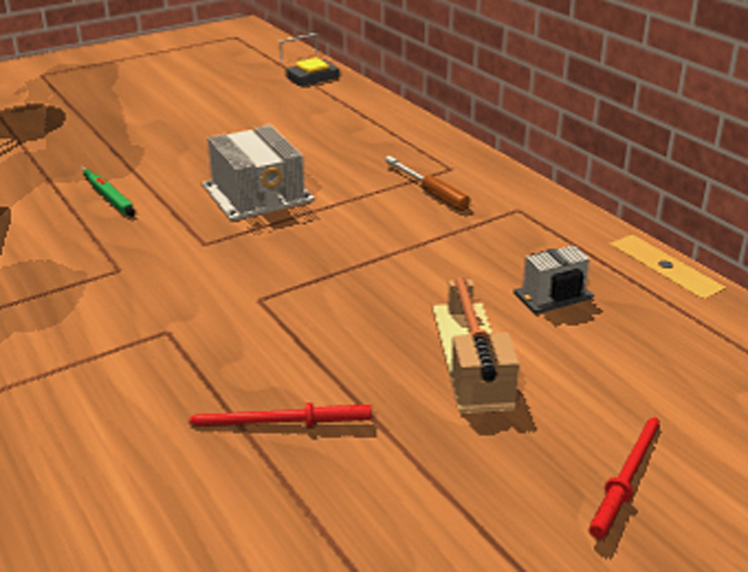

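View pics/top0z.png

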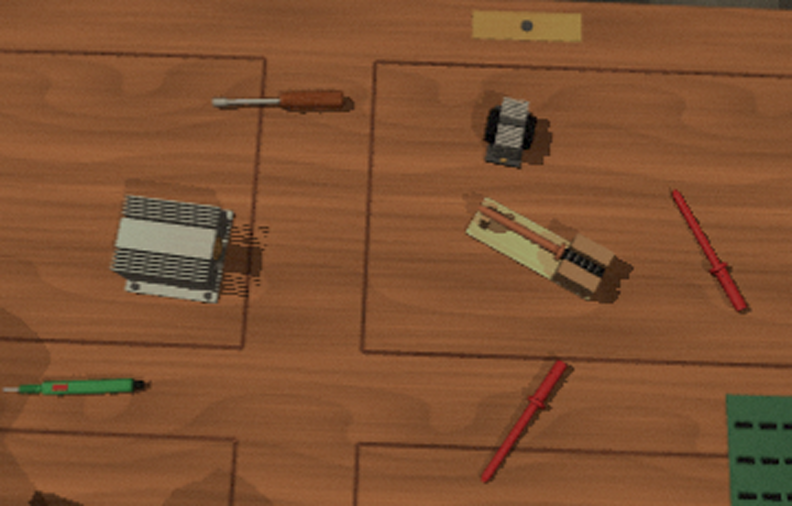

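The side view shows the copper rod in the rest, with its collar at about (253,364), and the seat ring at (180,274). The top view shows the collar at (203,395) and the seat at (201,241). The two red rods are decoys. Next I triangulate from these.

```bash
cat > h.py <<'E'
import numpy as np,cv2
from plant import sensors, optics, ctrl
from scipy.spatial.transform import Rotation as R
def ray(c,rc):
    m=optics.camera_model(c);T=m['world_from_camera']
    u=cv2.undistortPoints(np.array([[[rc[1],rc[0]]]],float),m['camera_matrix'],m['dist'])[0,0]
    d=T[:3,:3]@np.array([u[0],-u[1],-1]);return T[:3,3],d/np.linalg.norm(d)
def atz(c,rc,z):
    o,d=ray(c,rc);return o+d*(z-o[2])/d[2]
def tri(a,b):
    o1,d1=ray('side',a);o2,d2=ray('top',b)
    s=np.linalg.lstsq(np.c_[d1,-d2],o2-o1,rcond=None)[0]
    p,q=o1+s[0]*d1,o2+s[1]*d2;return (p+q)/2,np.linalg.norm(p-q)
def proj(c,p):
    m=optics.camera_model(c);T=np.linalg.inv(m['world_from_camera'])
    q=T[:3,:3]@np.asarray(p)+T[:3,3];q=np.array([q[0],-q[1],-q[2]])
    x=cv2.projectPoints(q[None],np.zeros(3),np.zeros(3),m['camera_matrix'],m['dist'])[0][0,0];return x[::-1]
E
python3 - <<'E'
from h import *
np.set_printoptions(precision=4,suppress=True)
for n,a,b,z in [("collar",[253.4,364.4],[203.4,394.6],.045),("handle",[262,368.6],[209.6,402.9],.045),("shank",[238.5,363],None,.045),
 ("seat",[180.3,274.6],[201.4,241],.055),("sink",[195,273.2],[206,242.7],0),("rest",[260.1,363.1],[200.9,379.1],0),
 ("transf",[232.4,397.6],[150.2,370],0),("probe",[188.9,200.1],[264.7,178.4],0),("nutd",[188,343.3],[138.6,271.7],0)]:
    print(n,tri(a,b) if b else '',atz('side',a,z),atz('top',b,z) if b else '')
E
```

```text
collar (array([ 0.5539, -0.3361,  0.0484]), np.float64(0.00826631005999979)) [ 0.5524 -0.3319  0.045 ] [ 0.5585 -0.3388  0.045 ]
handle (array([ 0.5408, -0.3627,  0.0443]), np.float64(0.0005580689605406995)) [ 0.5399 -0.3634  0.045 ] [ 0.5409 -0.3627  0.045 ]
shank  [ 0.5883 -0.2808  0.045 ] 
seat (array([0.5449, 0.1055, 0.0575]), np.float64(0.002181160744403901)) [0.546  0.1101 0.055 ] [0.5465 0.1057 0.055 ]
sink (array([0.5416, 0.1116, 0.0041]), np.float64(0.005389906305255782)) [0.5421 0.1188 0.    ] [0.545  0.1115 0.    ]
rest (array([ 0.5765, -0.3006, -0.0051]), np.float64(0.0002709092537275204)) [ 0.572  -0.3057  0.    ] [ 0.5754 -0.3     0.    ]
transf (array([ 0.7291, -0.2673,  0.0065]), np.float64(0.012375809394379727)) [ 0.7288 -0.2598  0.    ] [ 0.7374 -0.2713  0.    ]
probe (array([0.3619, 0.2855, 0.0006]), np.float64(0.0021971053340392828)) [0.3612 0.2871 0.    ] [0.363  0.2854 0.    ]
nutd (array([ 0.7639,  0.0398, -0.0032]), np.float64(0.005264435167861103)) [0.7572 0.0351 0.    ] [0.7651 0.0383 0.    ]
```

```bash
python3 - <<'E'
import cv2
im=cv2.imread("pics/top0.png");
cv2.imwrite("pics/t_a.png",cv2.resize(im[170:230,345:425],None,fx=9,fy=9,interpolation=cv2.INTER_CUBIC))
cv2.imwrite("pics/t_b.png",cv2.resize(im[170:235,185:265],None,fx=9,fy=9,interpolation=cv2.INTER_CUBIC))
im=cv2.imread("pics/side0.png");
cv2.imwrite("pics/s_a.png",cv2.resize(im[220:290,340:395],None,fx=8,fy=8,interpolation=cv2.INTER_CUBIC))
cv2.imwrite("pics/s_b.png",cv2.resize(im[150:205,235:300],None,fx=10,fy=10,interpolation=cv2.INTER_CUBIC))
E
```

```text
(no output)
```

View pics/t_a.png

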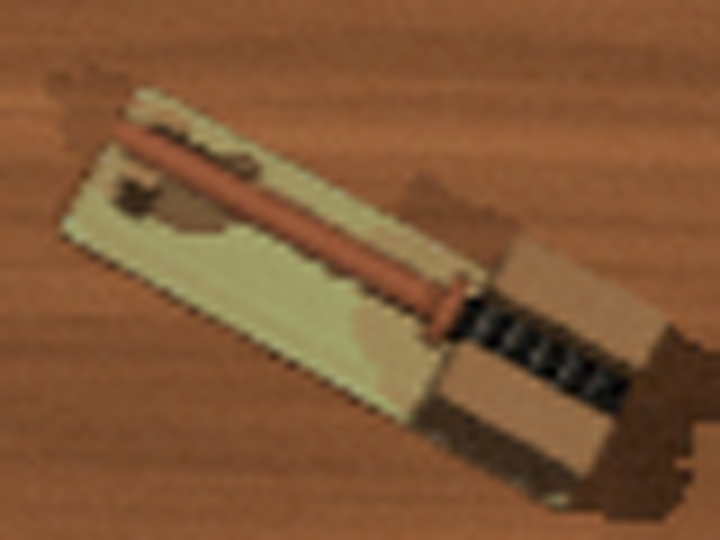

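View pics/t_b.png

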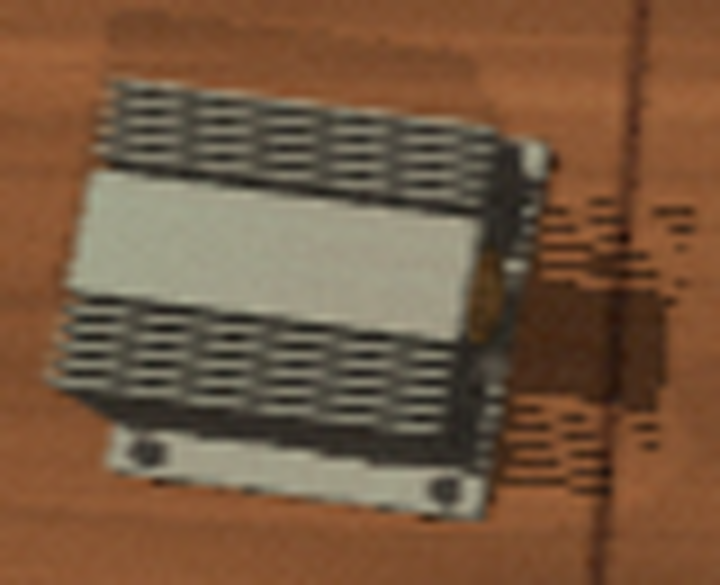

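View pics/s_a.png

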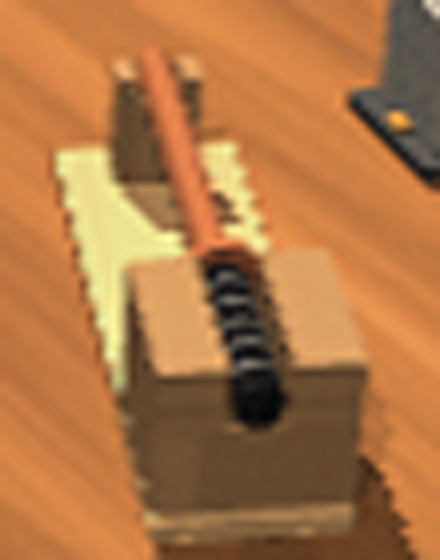

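View pics/s_b.png

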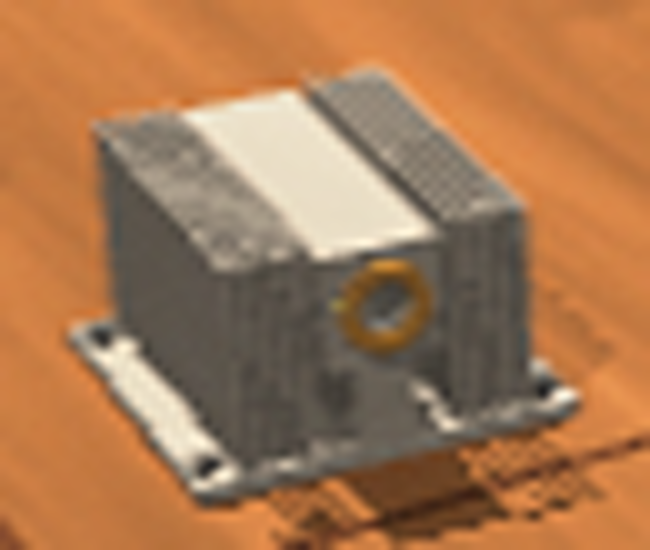

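```bash
cat > fit.py <<'E'
from h import *
from scipy.optimize import least_squares
np.set_printoptions(precision=4,suppress=True)
def z2p(x,y,f,c0,r0): return np.array([(y+.5)/f-.5+r0,(x+.5)/f-.5+c0])
# sink block: local x into sink, y left; corners (x,y) z=.078
cor=[(0,.05),(0,-.05),(.125,.05),(.125,-.05)]
T=lambda x,y:z2p(x,y,9,185,170); S=lambda x,y:z2p(x,y,10,235,150)
# bore points roughly +y world; local y(left) = -x world (down in top img)
obs=[('top',0,T(452,435)),('top',1,T(495,128)),('top',2,T(48,385)),('top',3,T(110,78)),
     ('side',0,S(228,270)),('side',1,S(525,205)),('side',2,S(95,125)),('side',3,S(380,68))]
def P(p,i):
    l=cor[i];c,s=np.cos(p[2]),np.sin(p[2]);return [p[0]+c*l[0]-s*l[1],p[1]+s*l[0]+c*l[1],.078]
for cams in (('top',),('side',),('top','side')):
    o=[k for k in obs if k[0] in cams]
    f=lambda p:np.concatenate([proj(c,P(p,i))-q for c,i,q in o])
    r=least_squares(f,[.546,.11,1.5]);print(cams,r.x,np.degrees(r.x[2]),r.fun.round(1))
# seat ring centre
print('seat tri',tri(S(386,307),T(487,297)), 'side@.055',atz('side',S(386,307),.055),'top',atz('top',T(487,297),.055))
A=lambda x,y:z2p(x,y,9,345,170); B=lambda x,y:z2p(x,y,8,340,220)
a=atz('top',A(120,130),.045);b=atz('top',A(622,397),.045);d=a-b;print('top tip,end',a,b,np.linalg.norm(d),np.degrees(np.arctan2(d[1],d[0])))
a=atz('side',B(152,52),.045);b=atz('side',B(262,405),.045);d=a-b;print('side',a,b,np.linalg.norm(d),np.degrees(np.arctan2(d[1],d[0])))
print(tri(B(152,52),A(120,130)),tri(B(226,248),A(448,307)))
E
python3 fit.py
```

```text
('top',) [0.5437 0.1122 1.4883] 85.27505332886052 [-0.2 -0.8 -0.3  0.4  0.2  0.3  0.3  0.2]
('side',) [0.5422 0.1139 1.4704] 84.25043244548398 [ 0.3 -0.2  0.2  0.4 -0.3 -0.1 -0.3 -0.1]
('top', 'side') [0.5429 0.1125 1.482 ] 84.91226782122702 [ 0.  -1.1 -0.   0.3  0.2  0.   0.3  0.2  0.4  0.3  0.2  0.7 -0.1 -0.1
 -0.2 -0.2]
seat tri (array([0.5424, 0.1121, 0.0554]), np.float64(0.0007457806419059601)) side@.055 [0.5424 0.1129 0.055 ] top [0.5428 0.1121 0.055 ]
top tip,end [ 0.6133 -0.2311  0.045 ] [ 0.53   -0.3938  0.045 ] 0.18276319706155428 62.86903139146134
side [ 0.6141 -0.2291  0.045 ] [ 0.5281 -0.3915  0.045 ] 0.18376412507558884 62.07176012024137
(array([ 0.6128, -0.231 ,  0.0465]), np.float64(0.0002500217806733144)) (array([ 0.5566, -0.3369,  0.0544]), np.float64(0.0024388601880159233))
```

```bash
cat >> h.py <<'E'
np.set_printoptions(precision=4,suppress=True)
def st():
    s=sensors.get_state();M=R.from_quat(s['tcp_rot']).as_matrix();p=s['eef_pos']
    print('t',s['time'],'tcp',p,'F',s['contact_force'],'Tq',s['wrist_torque'],'open',round(s['opening'],3));print(M,'yaw_z',np.degrees(np.arctan2(M[1,2],M[0,2])),'tilt',M[2,1],M[2,2], 'q',s['qpos']);return s,M,p
E
python3 - <<'E'
from h import *
st()
E
```

```text
t 1.0 tcp [0.1941 0.6465 0.2313] F [ 0.0854 -0.6386 -0.2768] Tq [ 0.0338 -0.0343  0.0378] open 1.003
[[ 0.      0.2877  0.9577]
 [ 0.      0.9577 -0.2877]
 [-1.      0.      0.    ]] yaw_z -16.719305365337995 tilt 1.1013248646357665e-05 2.046390285670441e-06 q [ 1.129   0.2863  1.5767 -0.      1.2786 -0.15  ]
```

Emit:
arm_command(
  increments=[
    [[0, -0.257, 5.88, 0.0873], [0, -0.257, 5.88, 0.0873], [0, -0.257, 5.88, 0.0873], [0, -0.257, 5.88, 0.0873], [0, -0.257, 5.88, 0.0873], [0, -0.257, 5.88, 0.0873], [0, -0.257, 5.88, 0.0873], [0, -0.257, 5.88, 0.0873], [0, -0.257, 5.88, 0.0873], [0, -0.257, 5.88, 0.0873], [0, -0.257, 5.88, 0.0873], [0, -0.257, 5.88, 0.0873], [0, -0.257, 5.88, 0.0873], [0, -0.257, 5.88, 0.0873], [0, -0.257, 5.88, 0.0873], [0, -0.257, 5.88, 0.0873], [0, -0.257, 5.88, 0.0873], [0, -0.257, 5.88, 0.0873], [0, -0.257, 5.88, 0.0873], [0, 0, 0, 0]],
  ],
  grip=8.5,
  grip_force=40,
)

```text
time: 3.5
eef_pos: [0.625, -0.2536, 0.2313]
tcp_rot: [-0.586, -0.395, 0.587, -0.395]
contact_force: [0.2, 0.1, 0.8]
opening: 0.996
```

```bash
cat > plan.py <<'E'
from h import *
import sys
# usage: plan.py x y z yaw(deg, of tool z)
def plan(x,y,z,yaw):
    s,M,p=st()
    d=M.T@(np.array([x,y,z])-p)*100
    cy=np.degrees(np.arctan2(M[1,2],M[0,2]))
    print('shift in current axes cm',d,'turn rad',-np.radians((yaw-cy+180)%360-180))
if __name__=='__main__': plan(*map(float,sys.argv[1:]))
E
python3 plan.py .5786 -.2975 .15 -117.5
```

```text
t 3.5 tcp [ 0.625  -0.2536  0.2313] F [0.2211 0.0999 0.7935] Tq [0.04   0.006  0.0636] open 0.996
[[-0.0002  0.9265 -0.3762]
 [-0.0008 -0.3762 -0.9265]
 [-1.      0.0001  0.0008]] yaw_z -112.09692725111911 tilt 6.344449255973883e-05 0.0008051549924046331 q [-0.5353  0.2852  1.5781 -0.0008  1.2781 -0.1493]
shift in current axes cm [ 8.1332 -2.6488  5.8115] turn rad 0.09430140919275251
```

Emit:
arm_command(
  increments=[
    [[2, -0.67, 1.45, 0.0], [2, -0.67, 1.45, 0.0], [2.1, -0.67, 1.45, 0.0], [2, -0.64, 1.46, 0.0943], [0, 0, 0, 0], [0, 0, 0, 0]],
  ],
)

```text
time: 4.25
eef_pos: [0.5806, -0.2929, 0.1502]
tcp_rot: [0.603, 0.369, -0.603, 0.369]
contact_force: [0.1, 0.1, 0.4]
opening: 0.993
```

```bash
python3 - <<'E'
from h import *
st()
for c in("side","top"):
    im=optics.read_camera(c);cv2.imwrite(f"pics/{c}1.png",im)
    r,q=proj(c,[.5786,-.2975,.045]);r,q=int(r),int(q);print(c,r,q)
    cv2.imwrite(f"pics/{c}1z.png",cv2.resize(im[r-60:r+50,q-70:q+70],None,fx=5,fy=5,interpolation=cv2.INTER_CUBIC))
E
```

```text
t 4.25 tcp [ 0.5806 -0.2929  0.1502] F [0.116  0.1458 0.3755] Tq [ 0.0401  0.0025 -0.0271] open 0.993
[[ 0.0001  0.8907 -0.4547]
 [ 0.0003 -0.4547 -0.8907]
 [-1.     -0.0001 -0.0003]] yaw_z -117.04268604311754 tilt -7.189229722226465e-05 -0.00029207864597577404 q [-0.6232  0.3063  1.7058  0.0003  1.1296 -0.1513]
side 242 364
top 196 380
```

View pics/side1z.png

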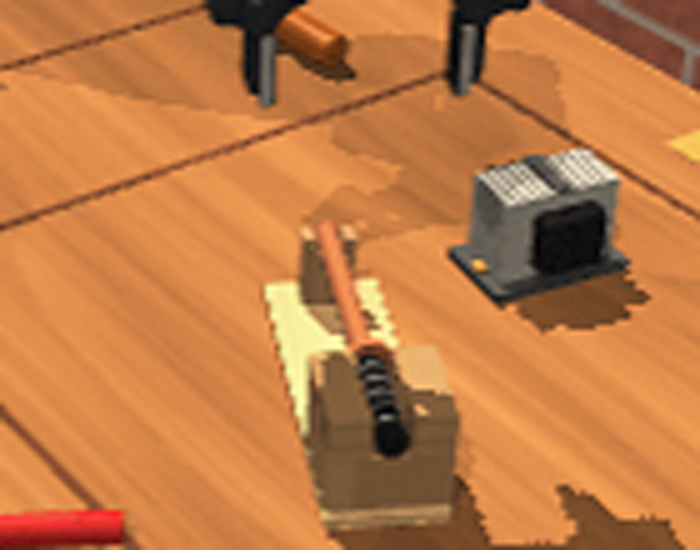

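View pics/top1z.png

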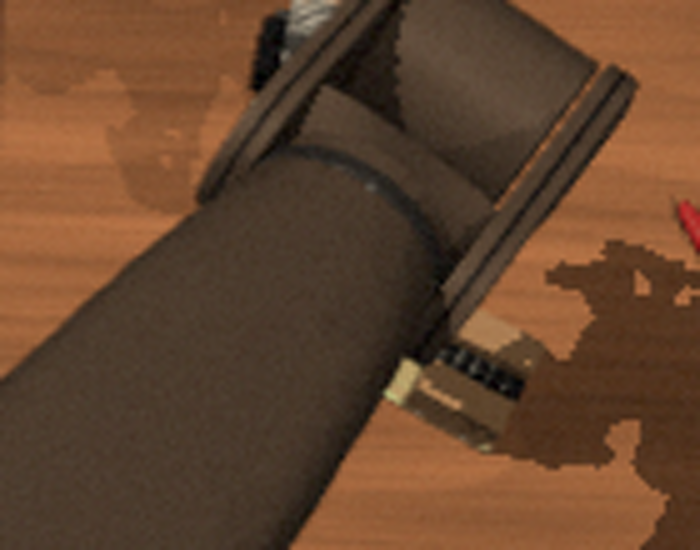

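The side view shows the open fingers (tips at about (202,347) and (200,386)) straddling the rod, above and beyond the notched post. The rod is undisturbed. The arm hides the rod in the top view.

```bash
python3 plan.py .5786 -.2975 .026 -117.5
```

```text
t 4.35 tcp [ 0.5812 -0.2932  0.1514] F [-0.796   0.5416  1.0809] Tq [-0.0235  0.0354  0.0126] open 0.993
[[ 0.0016  0.8906 -0.4548]
 [-0.001  -0.4548 -0.8906]
 [-1.      0.0019  0.0001]] yaw_z -117.05110604900311 tilt 0.001899552544011307 0.00013253850931174704 q [-0.6229  0.3056  1.7044  0.0002  1.1297 -0.1508]
shift in current axes cm [12.5384 -0.0648  0.499 ] turn rad 0.007834677437181567
```

Emit:
arm_command(
  increments=[
    [[2, -0.06, 0.5, 0.008], [2, 0, 0, 0], [2, 0, 0, 0], [2, 0, 0, 0], [1.5, 0, 0, 0], [1.5, 0, 0, 0], [1, 0, 0, 0], [0.5, 0, 0, 0], [0, 0, 0, 0], [0, 0, 0, 0]],
  ],
)

```text
time: 5.6
eef_pos: [0.578, -0.298, 0.0261]
tcp_rot: [0.605, 0.366, -0.605, 0.367]
contact_force: [-0.7, 0.1, 0.2]
opening: 0.996
```

```bash
python3 plan.py .5786 -.2975 .026 -117.5;python3 - <<'E'
from h import *
im=optics.read_camera('side');
r,q=242,364
cv2.imwrite(f"pics/side2z.png",cv2.resize(im[r-60:r+50,q-70:q+70],None,fx=5,fy=5,interpolation=cv2.INTER_CUBIC))
E
```

```text
t 5.6 tcp [ 0.578  -0.298   0.0261] F [-0.6697  0.1056  0.1695] Tq [-0.0395  0.0003 -0.02  ] open 0.996
[[ 0.0012  0.8861 -0.4635]
 [-0.0009 -0.4635 -0.8861]
 [-1.      0.0014  0.0002]] yaw_z -117.61489315875438 tilt 0.0014194294435149746 0.0002187887139031286 q [-0.6319  0.4623  1.7551 -0.      0.9227 -0.1499]
shift in current axes cm [ 0.012   0.0278 -0.0763] turn rad -0.0020052639082807997
```

View pics/side2z.png

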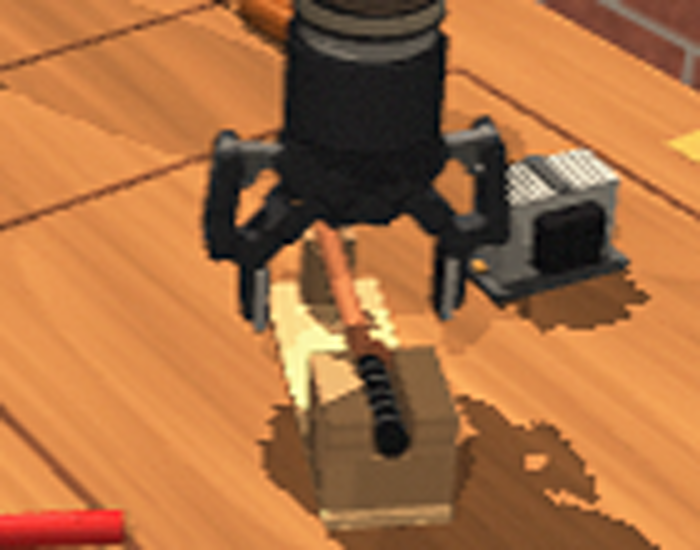

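The fingers straddle the bare shank, centred, between the collar and the post. Closing now.

Emit:
arm_command(
  increments=[
    [[0, 0, 0, 0], [0, 0, 0, 0], [0, 0, 0, 0], [0, 0, 0, 0], [0, 0, 0, 0], [0, 0, 0, 0], [0, 0, 0, 0], [0, 0, 0, 0]],
  ],
  grip=0.8,
  grip_force=45,
)

```text
time: 6.65
eef_pos: [0.5775, -0.2977, 0.0254]
tcp_rot: [-0.605, -0.366, 0.605, -0.366]
contact_force: [-1.0, -0.4, 2.9]
opening: 0.122
```

Emit:
arm_command(
  increments=[
    [[-0.5, 0, 0, 0], [-1, 0, 0, 0], [-2, 0, 0, 0], [-2, 0, 0, 0], [-2, 0, 0, 0], [-0.5, 0, 0, 0], [0, 0, 0, 0], [0, 0, 0, 0]],
  ],
)

```text
time: 7.65
eef_pos: [0.5768, -0.2973, 0.1042]
tcp_rot: [-0.605, -0.367, 0.605, -0.366]
contact_force: [0.5, 1.0, -0.9]
opening: 0.12
```

```bash
python3 - <<'E'
from h import *
st()
im=optics.read_camera('side');
r,q=220,364
cv2.imwrite(f"pics/side3z.png",cv2.resize(im[r-60:r+60,q-70:q+70],None,fx=5,fy=5,interpolation=cv2.INTER_CUBIC))
E
```

```text
t 7.65 tcp [ 0.5768 -0.2973  0.1042] F [ 0.4967  1.0099 -0.9435] Tq [0.0168 0.0197 0.0272] open 0.12
[[-0.0017  0.886  -0.4636]
 [ 0.0012 -0.4636 -0.886 ]
 [-1.     -0.0021 -0.0003]] yaw_z -117.61987627664648 tilt -0.002078890515278764 -0.0002978003205655333 q [-0.632   0.3568  1.7331 -0.      1.0538 -0.1499]
```

View pics/side3z.png

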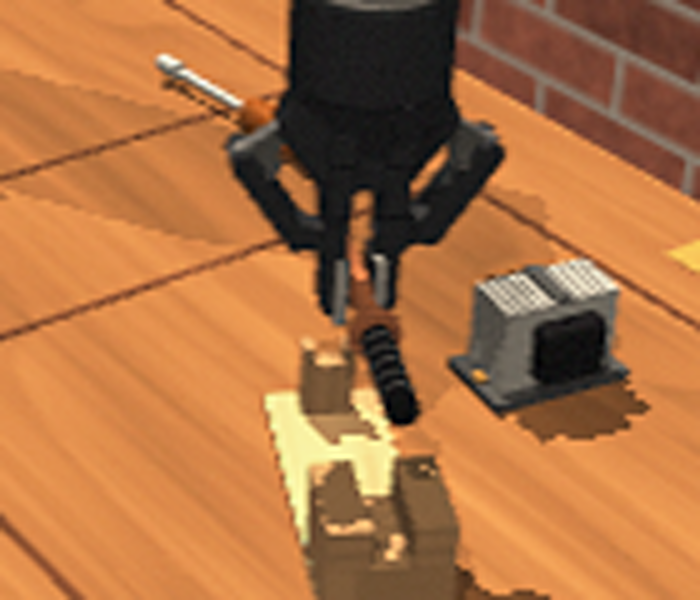

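The rod is gripped and clear of the rest, which stays put. Next I carry it to a point in front of the bore.

```bash
cat > planr.py <<'E'
from h import *
import sys
def planr(x,y,z,yaw,n):
    s,M,p=st();cy=np.degrees(np.arctan2(M[1,2],M[0,2]));dy=(yaw-cy+180)%360-180
    d=(np.array([x,y,z])-p)/n
    for i in range(n):
        a=np.radians(cy+dy*i/n);zt=np.array([np.cos(a),np.sin(a),0]);yt=np.array([-np.sin(a),np.cos(a),0])
        print([round(v,2) for v in(-d[2]*100,d@yt*100,d@zt*100)]+[round(-np.radians(dy)/n,4)],end=', ')
    print()
v=list(map(float,sys.argv[1:]));planr(*v[:4],int(v[4]))
E
python3 planr.py .533 -.01 .11 -95 10
```

```text
t 7.7 tcp [ 0.5769 -0.2972  0.1041] F [-0.0776 -0.081  -1.1893] Tq [ 0.0428 -0.002  -0.0202] open 0.12
[[-0.0018  0.8861 -0.4635]
 [ 0.0013 -0.4635 -0.8861]
 [-1.     -0.0023 -0.0003]] yaw_z -117.61479662722817 tilt -0.0022551813751895966 -0.00033338015729983406 q [-0.6319  0.357   1.7331 -0.      1.0537 -0.1499]
[np.float64(-0.06), np.float64(-1.72), np.float64(-2.34), np.float64(-0.0395)], [np.float64(-0.06), np.float64(-1.63), np.float64(-2.41), np.float64(-0.0395)], [np.float64(-0.06), np.float64(-1.53), np.float64(-2.47), np.float64(-0.0395)], [np.float64(-0.06), np.float64(-1.43), np.float64(-2.53), np.float64(-0.0395)], [np.float64(-0.06), np.float64(-1.33), np.float64(-2.58), np.float64(-0.0395)], [np.float64(-0.06), np.float64(-1.23), np.float64(-2.63), np.float64(-0.0395)], [np.float64(-0.06), np.float64(-1.12), np.float64(-2.68), np.float64(-0.0395)], [np.float64(-0.06), np.float64(-1.02), np.float64(-2.72), np.float64(-0.0395)], [np.float64(-0.06), np.float64(-0.91), np.float64(-2.76), np.float64(-0.0395)], [np.float64(-0.06), np.float64(-0.8), np.float64(-2.79), np.float64(-0.0395)],
```

Emit:
arm_command(
  increments=[
    [[-0.06, -1.72, -2.34, -0.0395], [-0.06, -1.63, -2.41, -0.0395], [-0.06, -1.53, -2.47, -0.0395], [-0.06, -1.43, -2.53, -0.0395], [-0.06, -1.33, -2.58, -0.0395], [-0.06, -1.23, -2.63, -0.0395], [-0.06, -1.12, -2.68, -0.0395], [-0.06, -1.02, -2.72, -0.0395], [-0.06, -0.91, -2.76, -0.0395], [-0.06, -0.8, -2.79, -0.0395], [0, 0, 0, 0], [0, 0, 0, 0]],
  ],
)

```text
time: 9.2
eef_pos: [0.5335, -0.0107, 0.1112]
tcp_rot: [-0.521, -0.478, 0.521, -0.478]
contact_force: [-0.1, -0.0, -2.0]
opening: 0.127
```

```bash
python3 planr.py .533 -.01 .0354 -95 1
```

```text
t 9.2 tcp [ 0.5335 -0.0107  0.1112] F [-0.0752 -0.0262 -2.0102] Tq [-0.0363 -0.0113  0.0298] open 0.127
[[ 0.      0.9963 -0.0865]
 [-0.0004 -0.0865 -0.9963]
 [-1.      0.0001  0.0004]] yaw_z -94.96214192840286 tilt 6.654211056611459e-05 0.0004444153435714804 q [-0.21    0.1104  2.0172 -0.0005  1.0138 -0.1232]
[np.float64(7.58), np.float64(-0.05), np.float64(-0.06), np.float64(0.0007)],
```

Emit:
arm_command(
  increments=[
    [[1.5, 0, 0, 0], [2, 0, 0, 0], [2, 0, 0, 0], [1.5, 0, 0, 0], [0.58, -0.05, 0, 0], [0, 0, 0, 0], [0, 0, 0, 0]],
  ],
)

```text
time: 10.07
eef_pos: [0.5337, -0.0107, 0.0363]
tcp_rot: [0.522, 0.477, -0.521, 0.478]
contact_force: [0.0, -0.1, -1.5]
opening: 0.122
```

```bash
python3 - <<'E'
from h import *
st()
for c,(r,q,a,b) in dict(side=(195,295,60,60),top=(205,265,50,65)).items():
    im=optics.read_camera(c);cv2.imwrite(f"pics/{c}4.png",im)
    cv2.imwrite(f"pics/{c}4z.png",cv2.resize(im[r-a//1:r+a,q-b:q+b],None,fx=6 if c=='top' else 5,fy=6 if c=='top' else 5,interpolation=cv2.INTER_CUBIC))
    for q in("rod_collar","seat_face","rod_handle"): print(c,q,[(r['at'],round(r['conf'],2)) for r in optics.place_of(c,q)])
E
```

```text
t 10.075 tcp [ 0.5337 -0.0107  0.0363] F [ 0.0216 -0.0837 -1.5202] Tq [-0.0168  0.0139  0.0009] open 0.122
[[ 0.0016  0.9962 -0.0869]
 [-0.0004 -0.0869 -0.9962]
 [-1.      0.0016  0.0002]] yaw_z -94.98579337035544 tilt 0.0016175794336495408 0.00021272971720726064 q [-0.2102  0.2292  2.0453 -0.      0.8655 -0.1232]
side rod_collar [([318.3, 430.8], 0.95), ([286.4, 288.5], 0.66), ([204.0, 293.5], 0.63)]
side seat_face [([179.3, 272.8], 0.86)]
side rod_handle [([330.0, 427.1], 0.91), ([207.4, 303.1], 0.74), ([287.4, 307.9], 0.69)]
top rod_collar [([212.9, 464.8], 0.81), ([209.9, 298.4], 0.73), ([271.4, 379.0], 0.54)]
top seat_face [([200.4, 241.9], 0.95)]
top rod_handle [([220.8, 471.4], 0.77), ([260.6, 390.8], 0.72), ([208.1, 305.8], 0.59)]
```

View pics/side4z.png

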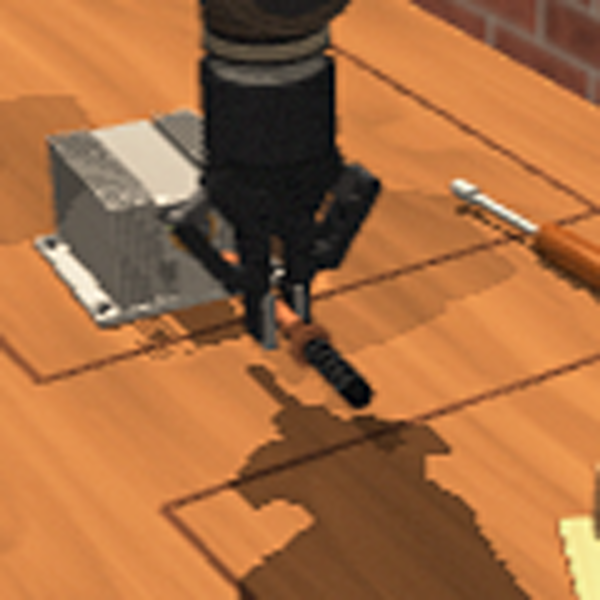

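View pics/top4z.png

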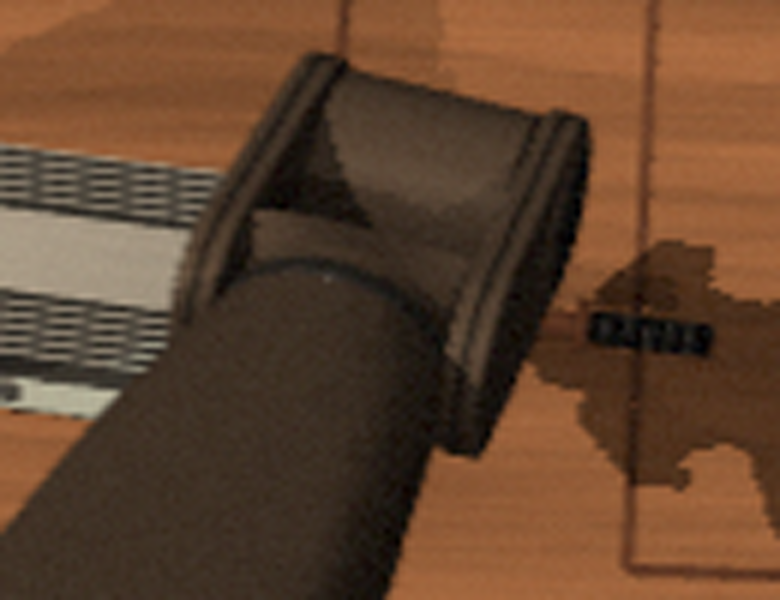

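```bash
python3 - <<'E'
from h import *
T=lambda x,y:np.array([(y+.5)/6-.5+155,(x+.5)/6-.5+200]); S=lambda x,y:np.array([(y+.5)/5-.5+135,(x+.5)/5-.5+235])
g=np.array([.5337,-.0107,.0559]);d=np.array([.0872,.9962,0])
for n,o in(('end',-.110),('hfront',-.050),('collar',-.044)):
    print(n,g+o*d,'side',proj('side',g+o*d),'top',proj('top',g+o*d))
print('seen end side',S(360,392),'top',T(710,337),'hfront top',T(590,329),'collar side',S(308,340))
print(tri(S(360,392),T(710,337)),atz('top',T(710,337),.0559),atz('top',T(590,329),.0559),atz('side',S(360,392),.0559))
E
python3 - <<'E'
import cv2
im=cv2.imread('pics/top4.png');cv2.imwrite('pics/t4zz.png',cv2.resize(im[192:228,280:330],None,fx=14,fy=14,interpolation=cv2.INTER_NEAREST))
im=cv2.imread('pics/side4.png');cv2.imwrite('pics/s4zz.png',cv2.resize(im[180:225,275:320],None,fx=13,fy=13,interpolation=cv2.INTER_NEAREST))
E
```

```text
end [ 0.5241 -0.1203  0.0559] side [214.2712 307.5361] top [211.6439 319.0452]
hfront [ 0.5293 -0.0605  0.0559] side [204.4605 297.9136] top [209.1376 298.2634]
collar [ 0.5299 -0.0545  0.0559] side [203.5205 296.9917] top [208.8873 296.1887]
seen end side [213.  306.6] top [210.75   317.9167] hfront top [209.4167 297.9167] collar side [202.6 296.2]
(array([ 0.525 , -0.1165,  0.058 ]), np.float64(0.0025340985238371475)) [ 0.5266 -0.117   0.0559] [ 0.5285 -0.0596  0.0559] [ 0.5255 -0.1133  0.0559]
```

View pics/t4zz.png

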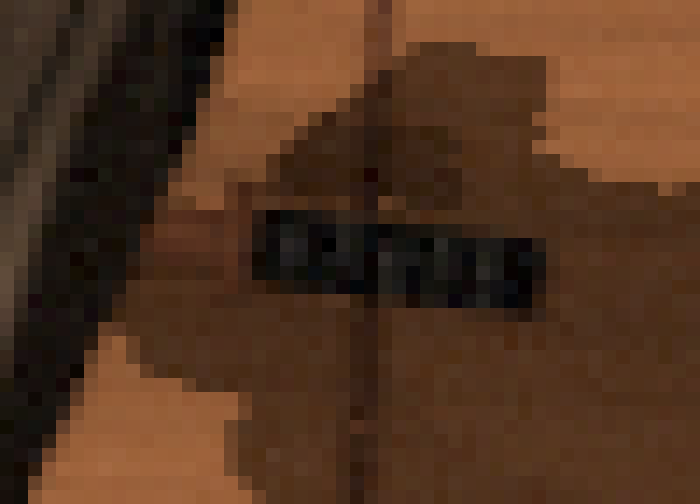

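View pics/s4zz.png

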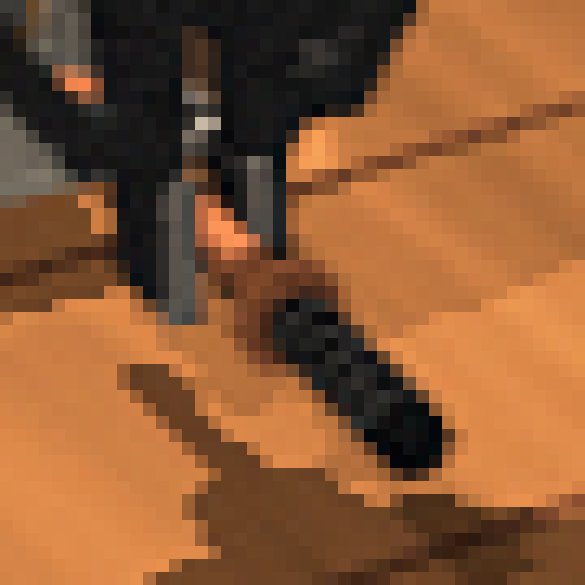

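The handle's position in both views agrees with the TCP prediction to within about 1 mm sideways, and the rod sits 2–4 mm further forward than expected. The seat line calls for a shift of about -2 mm in tool y. I'll correct that and advance to just short of the mouth.

Emit:
arm_command(
  increments=[
    [[0.08, -0.22, -0.4, 0], [0, 0, -0.8, 0], [0, 0, -0.8, 0], [0, 0, -0.8, 0], [0, 0, -0.4, 0], [0, 0, 0, 0], [0, 0, 0, 0], [0, 0, 0, 0]],
  ],
)

```text
time: 11.48
eef_pos: [0.5336, 0.0213, 0.0347]
tcp_rot: [-0.521, -0.478, 0.521, -0.478]
contact_force: [-0.4, -0.2, -2.1]
opening: 0.122
```

```bash
python3 - <<'E'
from h import *
s,M,p=st()
g=p+np.array([0,0,.0196]);d=np.array([.0872,.9962,0])
for c,(r,q,a,b) in dict(side=(185,285,35,35),top=(205,255,25,40)).items():
    im=optics.read_camera(c);cv2.imwrite(f"pics/{c}5.png",im)
    cv2.imwrite(f"pics/{c}5z.png",cv2.resize(im[r-a//1:r+a,q-b:q+b],None,fx=9,fy=9,interpolation=cv2.INTER_CUBIC))
    for o in(-.11,-.05,.076):print(c,o,proj(c,g+o*d))
E
```

```text
t 11.475 tcp [0.5336 0.0213 0.0347] F [-0.4011 -0.1935 -2.1272] Tq [ 0.0065 -0.0145 -0.0368] open 0.122
[[ 0.      0.9962 -0.0872]
 [-0.0001 -0.0872 -0.9962]
 [-1.      0.      0.0001]] yaw_z -95.00358378512668 tilt 1.3088210569889291e-05 5.090967931720147e-05 q [-0.1501  0.233   2.0442 -0.0001  0.8643 -0.0627]
side -0.11 [209.7035 301.3992]
side -0.05 [200.2563 292.1958]
side 0.076 [182.5569 274.9559]
top -0.11 [211.4012 307.8782]
top -0.05 [208.8983 287.1463]
top 0.076 [203.665  243.8483]
```

View pics/side5z.png

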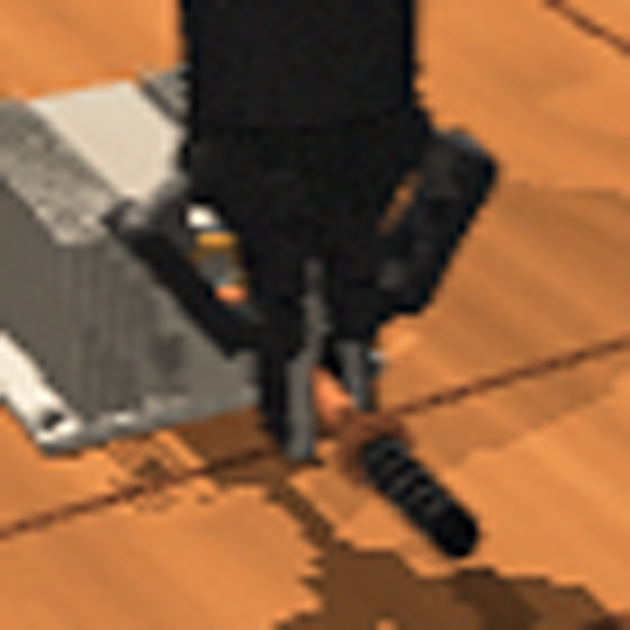

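View pics/top5z.png

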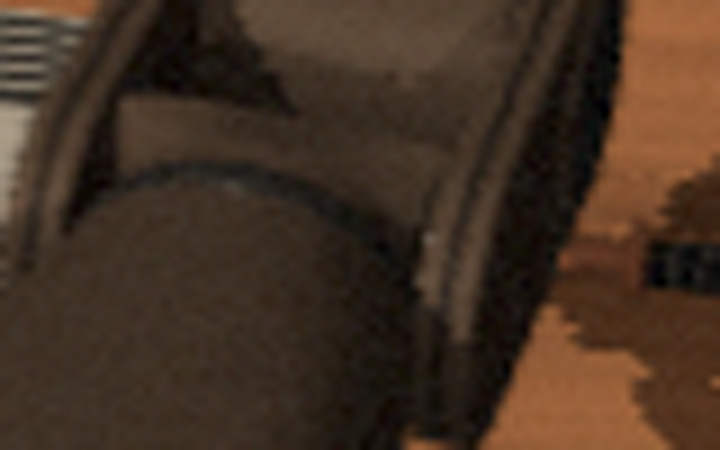

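```bash
python3 - <<'E'
from h import *
im=cv2.imread('pics/side5.png');cv2.imwrite('pics/s5zz.png',cv2.resize(im[160:215,255:310],None,fx=11,fy=11,interpolation=cv2.INTER_NEAREST))
g=np.array([.5336,.0213,.0543]);d=np.array([.0872,.9962,0])
for o in(-.11,.076,.082,.088,.092): print(o,g+o*d,proj('side',g+o*d))
E
```

```text
-0.11 [ 0.524  -0.0883  0.0543] [209.7185 301.4008]
0.076 [0.5402 0.097  0.0543] [182.5702 274.9571]
0.082 [0.5408 0.103  0.0543] [181.7917 274.199 ]
0.088 [0.5413 0.109  0.0543] [181.0186 273.446 ]
0.092 [0.5416 0.113  0.0543] [180.5061 272.947 ]
```

View pics/s5zz.png

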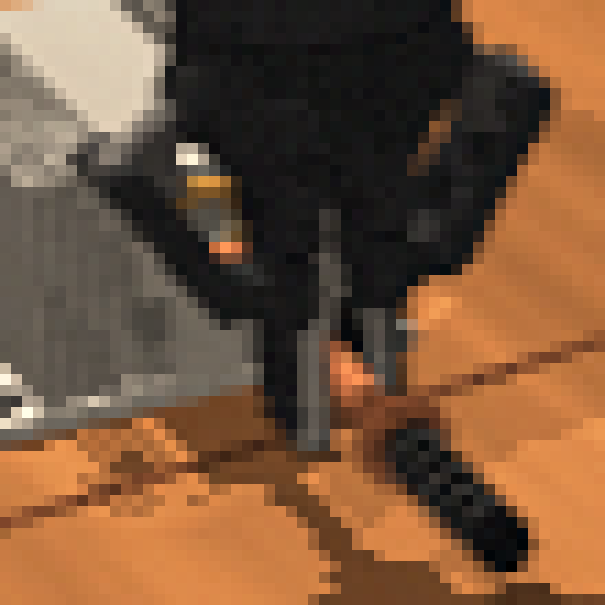

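In the side view the copper tip at (182,275) sits just below and in front of the ring (centre about (180,273)). Extended along the bore direction it lands within about 0.5 px of the ring centre. Inserting slowly now while watching the forces.

Emit:
arm_command(
  increments=[
    [[0, 0, -0.3, 0], [0, 0, -0.3, 0], [0, 0, -0.3, 0], [0, 0, -0.3, 0], [0, 0, 0, 0]],
  ],
)

```text
time: 12.2
eef_pos: [0.5346, 0.0338, 0.0347]
tcp_rot: [-0.521, -0.478, 0.521, -0.478]
contact_force: [0.6, 0.1, -1.2]
opening: 0.121
```

Emit:
arm_command(
  increments=[
    [[0, 0, -0.2, 0], [0, 0, -0.2, 0], [0, 0, -0.2, 0], [0, 0, 0, 0]],
  ],
)

```text
time: 12.7
eef_pos: [0.5351, 0.0396, 0.0347]
tcp_rot: [-0.521, -0.478, 0.521, -0.478]
contact_force: [0.5, 0.1, -2.2]
opening: 0.118
```

```bash
python3 - <<'E'
from h import *
st()
im=optics.read_camera('side');cv2.imwrite('pics/s6zz.png',cv2.resize(im[160:215,255:310],None,fx=11,fy=11,interpolation=cv2.INTER_NEAREST))
E
```

```text
t 12.7 tcp [0.5351 0.0396 0.0347] F [ 0.4597  0.1474 -2.1841] Tq [-0.0147 -0.0025  0.0064] open 0.118
[[-0.      0.9962 -0.0867]
 [-0.     -0.0867 -0.9962]
 [-1.     -0.      0.    ]] yaw_z -94.97396684428756 tilt -5.05311376131079e-07 2.089166092797412e-05 q [-0.1153  0.238   2.038  -0.      0.8656 -0.0285]
```

View pics/s6zz.png

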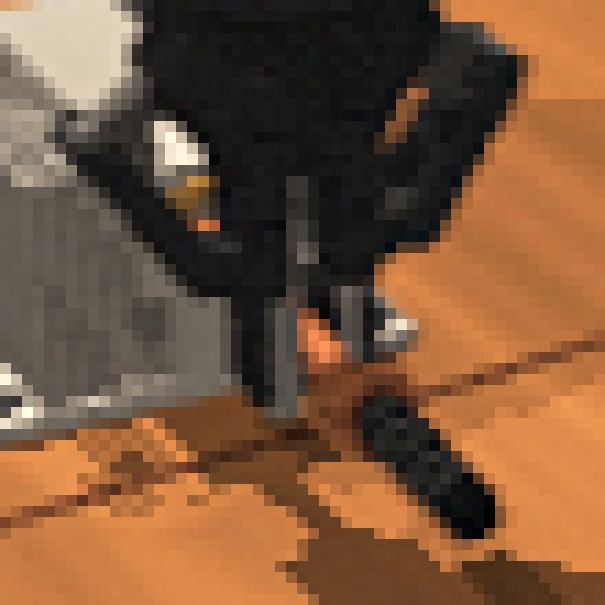

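Emit:
arm_command(
  increments=[
    [[0, 0, -0.15, 0], [0, 0, -0.15, 0], [0, 0, -0.15, 0], [0, 0, 0, 0]],
  ],
)

```text
time: 13.25
eef_pos: [0.5359, 0.044, 0.0349]
tcp_rot: [0.521, 0.478, -0.521, 0.478]
contact_force: [0.3, -0.1, -0.9]
opening: 0.12
```

Emit:
arm_command(
  increments=[
    [[0, 0, -0.15, 0], [0, 0, -0.15, 0], [0, 0, -0.15, 0], [0, 0, 0, 0]],
  ],
)

```text
time: 13.75
eef_pos: [0.5363, 0.0486, 0.0349]
tcp_rot: [0.522, 0.478, -0.521, 0.478]
contact_force: [1.6, 0.1, -0.6]
opening: 0.122
```

Emit:
arm_command(
  increments=[
    [[0, 0, -0.15, 0], [0, 0, -0.15, 0], [0, 0, -0.15, 0], [0, 0, 0, 0]],
  ],
)

```text
time: 14.25
eef_pos: [0.5366, 0.0531, 0.0348]
tcp_rot: [0.521, 0.478, -0.521, 0.478]
contact_force: [2.4, -0.9, -0.8]
opening: 0.12
```

```bash
python3 - <<'E'
from h import *
st()
E
```

```text
t 14.25 tcp [0.5366 0.0531 0.0348] F [ 2.4395 -0.9245 -0.7801] Tq [-0.0892 -0.3307 -0.16  ] open 0.12
[[ 0.0006  0.9962 -0.087 ]
 [ 0.0002 -0.087  -0.9962]
 [-1.      0.0006 -0.0002]] yaw_z -94.98850566229153 tilt 0.000554515784013887 -0.00021690445206323794 q [-0.0898  0.2425  2.0321  0.0003  0.8664 -0.0029]
```

The 2.4 N along +x means the tip is rubbing the low-x wall near its front. I'll ease tool y by about +0.7 mm.

Emit:
arm_command(
  increments=[
    [[0, 0.07, 0, 0], [0, 0, 0, 0], [0, 0, 0, 0]],
  ],
)

```text
time: 14.62
eef_pos: [0.5367, 0.053, 0.0346]
tcp_rot: [-0.521, -0.478, 0.521, -0.478]
contact_force: [0.8, -0.1, -1.3]
opening: 0.121
```

```bash
python3 - <<'E'
from h import *
st()
E
```

```text
t 14.625 tcp [0.5367 0.053  0.0346] F [ 0.7546 -0.0916 -1.3239] Tq [ 0.1163 -0.1604 -0.0313] open 0.121
[[-0.0009  0.9962 -0.0868]
 [ 0.0003 -0.0868 -0.9962]
 [-1.     -0.0009 -0.0002]] yaw_z -94.97784306574813 tilt -0.000920252850509784 -0.00020397708176361773 q [-0.0898  0.2439  2.0311  0.0003  0.8675 -0.0031]
```

Emit:
arm_command(
  increments=[
    [[0, 0.03, -0.15, 0], [0, 0, -0.15, 0], [0, 0, -0.15, 0], [0, 0, 0, 0]],
  ],
)

```text
time: 15.12
eef_pos: [0.5375, 0.0576, 0.0346]
tcp_rot: [-0.521, -0.478, 0.521, -0.478]
contact_force: [0.7, 0.4, -1.6]
opening: 0.123
```

Emit:
arm_command(
  increments=[
    [[0, 0, -0.15, 0], [0, 0, -0.15, 0], [0, 0, -0.15, 0], [0, 0, 0, 0]],
  ],
)

```text
time: 15.62
eef_pos: [0.538, 0.062, 0.0347]
tcp_rot: [-0.521, -0.478, 0.521, -0.478]
contact_force: [0.4, 0.2, -0.3]
opening: 0.119
```

```bash
python3 - <<'E'
from h import *
st()
E
```

```text
t 15.625 tcp [0.538  0.062  0.0347] F [ 0.3889  0.1909 -0.3317] Tq [ 0.0513 -0.0196 -0.005 ] open 0.119
[[-0.0002  0.9962 -0.0867]
 [ 0.0001 -0.0867 -0.9962]
 [-1.     -0.0002 -0.0001]] yaw_z -94.97617493346048 tilt -0.00017967094427795427 -9.557883783092858e-05 q [-0.0728  0.2478  2.0259  0.0001  0.8681  0.014 ]
```

Emit:
arm_command(
  increments=[
    [[0, 0, -0.15, 0], [0, 0, -0.15, 0], [0, 0, -0.15, 0], [0, 0, -0.15, 0], [0, 0, 0, 0]],
  ],
)

```text
time: 16.25
eef_pos: [0.5386, 0.0679, 0.0347]
tcp_rot: [0.521, 0.478, -0.521, 0.478]
contact_force: [0.4, 0.4, -0.3]
opening: 0.123
```

Emit:
arm_command(
  increments=[
    [[0, 0, -0.15, 0], [0, 0, -0.15, 0], [0, 0, -0.15, 0], [0, 0, 0, 0]],
  ],
)

```text
time: 16.75
eef_pos: [0.539, 0.0724, 0.0347]
tcp_rot: [0.521, 0.478, -0.521, 0.478]
contact_force: [0.3, -0.1, -0.9]
opening: 0.121
```

Emit:
arm_command(
  increments=[
    [[0, 0, -0.15, 0], [0, 0, -0.15, 0], [0, 0, -0.15, 0], [0, 0, 0, 0]],
  ],
)

```text
time: 17.25
eef_pos: [0.5395, 0.0769, 0.0347]
tcp_rot: [0.521, 0.478, -0.521, 0.478]
contact_force: [-0.3, 0.6, -0.9]
opening: 0.124
```

```bash
python3 - <<'E'
from h import *
st()
E
```

```text
t 17.25 tcp [0.5395 0.0769 0.0347] F [-0.3498  0.5878 -0.8669] Tq [ 0.0304  0.0186 -0.006 ] open 0.124
[[ 0.0001  0.9962 -0.0867]
 [ 0.0001 -0.0867 -0.9962]
 [-1.      0.0001 -0.0001]] yaw_z -94.97659113144644 tilt 8.823249238842923e-05 -9.60547592799843e-05 q [-0.0447  0.254   2.018   0.0001  0.8696  0.0421]
```

Emit:
arm_command(
  increments=[
    [[0, 0, -0.15, 0], [0, 0, -0.15, 0], [0, 0, 0, 0]],
  ],
)

```text
time: 17.62
eef_pos: [0.5398, 0.0799, 0.0348]
tcp_rot: [0.521, 0.478, -0.521, 0.478]
contact_force: [-0.0, -0.2, -1.7]
opening: 0.121
```

Emit:
arm_command(
  increments=[
    [[0, 0, -0.15, 0], [0, 0, -0.15, 0], [0, 0, 0, 0]],
  ],
)

```text
time: 18.0
eef_pos: [0.5402, 0.0824, 0.0348]
tcp_rot: [0.521, 0.478, -0.521, 0.478]
contact_force: [0.6, -2.3, -1.8]
opening: 0.121
```

```bash
python3 - <<'E'
from h import *
s,M,p=st()
im=optics.read_camera('side');cv2.imwrite('pics/side7.png',im);cv2.imwrite('pics/s7zz.png',cv2.resize(im[150:215,240:305],None,fx=9,fy=9,interpolation=cv2.INTER_NEAREST))
g=p+np.array([0,0,.0196]);d=np.array([.0872,.9962,0])
for o in(-.11,-.05,-.044):print(o,proj('side',g+o*d))
E
```

```text
t 18.0 tcp [0.5402 0.0824 0.0348] F [ 0.6403 -2.3256 -1.8251] Tq [-0.3865 -0.1047 -0.079 ] open 0.121
[[ 0.0005  0.9962 -0.0868]
 [-0.0006 -0.0868 -0.9962]
 [-1.      0.0006  0.0005]] yaw_z -94.9800708520669 tilt 0.0005695247958807936 0.0005074222496298519 q [-0.034   0.2566  2.0144 -0.0007  0.87    0.0534]
-0.11 [199.9038 292.3699]
-0.05 [191.1634 283.8372]
-0.044 [190.324  283.0177]
```

View pics/s7zz.png

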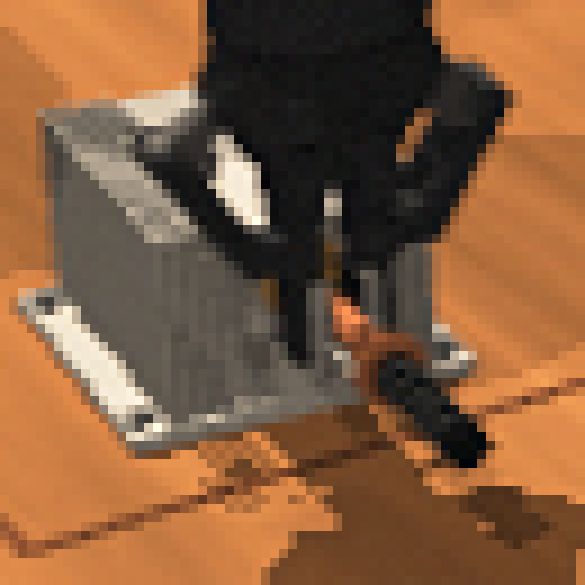

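Emit:
arm_command(
  increments=[
    [[0, 0, -0.1, 0], [0, 0, -0.1, 0], [0, 0, -0.1, 0], [0, 0, 0, 0]],
  ],
)

```text
time: 18.55
eef_pos: [0.5405, 0.0853, 0.0349]
tcp_rot: [0.521, 0.477, -0.521, 0.478]
contact_force: [1.1, -4.8, -1.3]
opening: 0.118
```

Emit:
arm_command(
  increments=[
    [[0, 0, -0.1, 0], [0, 0, -0.1, 0], [0, 0, -0.1, 0], [0, 0, 0, 0]],
  ],
)

```text
time: 19.05
eef_pos: [0.5407, 0.0888, 0.0349]
tcp_rot: [0.522, 0.478, -0.521, 0.478]
contact_force: [1.2, -2.9, -2.3]
opening: 0.12
```

```bash
python3 - <<'E'
from h import *
s,M,p=st()
E
```

```text
t 19.05 tcp [0.5407 0.0888 0.0349] F [ 1.2056 -2.8594 -2.3436] Tq [-0.502  -0.2397 -0.0713] open 0.12
[[ 0.0007  0.9962 -0.0872]
 [ 0.0002 -0.0872 -0.9962]
 [-1.      0.0007 -0.0003]] yaw_z -95.00151536077921 tilt 0.0007251406940482208 -0.0002788178751743642 q [-0.0226  0.2593  2.0109  0.0003  0.8706  0.0645]
```

Emit:
arm_command(
  increments=[
    [[0, 0.03, -0.1, 0], [0, 0, -0.1, 0], [0, 0, -0.15, 0], [0, 0, 0, 0], [0, 0, 0, 0]],
  ],
)

```text
time: 19.68
eef_pos: [0.5411, 0.0923, 0.0348]
tcp_rot: [0.521, 0.478, -0.521, 0.478]
contact_force: [1.6, -2.8, -0.8]
opening: 0.119
```

```bash
python3 - <<'E'
from h import *
s,M,p=st()
im=optics.read_camera('side');cv2.imwrite('pics/s8zz.png',cv2.resize(im[150:215,240:305],None,fx=9,fy=9,interpolation=cv2.INTER_NEAREST))
im=optics.read_camera('top');cv2.imwrite('pics/t8zz.png',cv2.resize(im[180:235,220:300],None,fx=9,fy=9,interpolation=cv2.INTER_NEAREST))
E
```

```text
t 19.675 tcp [0.5411 0.0923 0.0348] F [ 1.5526 -2.7957 -0.8416] Tq [-0.4244 -0.2441 -0.0602] open 0.119
[[ 0.0001  0.9962 -0.0871]
 [ 0.0003 -0.0871 -0.9962]
 [-1.      0.0001 -0.0003]] yaw_z -94.99421556494295 tilt 0.00011875004769229536 -0.00030262260220070836 q [-0.0161  0.2616  2.0083  0.0004  0.8716  0.0708]
```

View pics/s8zz.png

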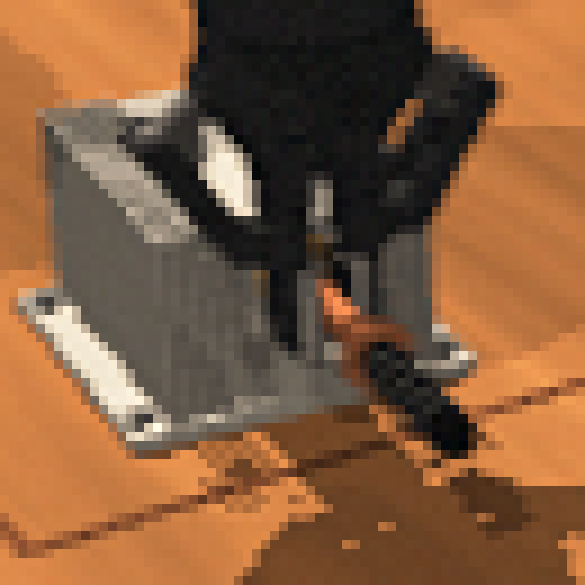

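View pics/t8zz.png

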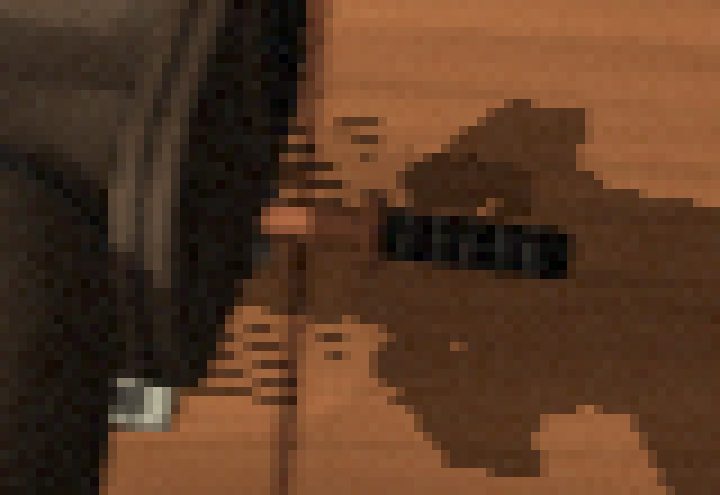

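The collar is about 58 mm from the seat and the rod is level and in line. The spring ball drags at about 3 N. Releasing now.

Emit:
arm_command(
  increments=[
    [[0, 0, 0, 0], [0, 0, 0, 0], [0, 0, 0, 0], [0, 0, 0, 0], [0, 0, 0, 0], [0, 0, 0, 0], [0, 0, 0, 0]],
  ],
  grip=6,
)

```text
time: 20.65
eef_pos: [0.5411, 0.0922, 0.0348]
tcp_rot: [0.521, 0.478, -0.521, 0.478]
contact_force: [0.1, -0.6, -0.6]
opening: 0.703
```

```bash
python3 - <<'E'
from h import *
s,M,p=st()
im=optics.read_camera('side');cv2.imwrite('pics/s9zz.png',cv2.resize(im[150:215,240:305],None,fx=9,fy=9,interpolation=cv2.INTER_NEAREST))
im=optics.read_camera('top');cv2.imwrite('pics/t9zz.png',cv2.resize(im[180:235,220:300],None,fx=9,fy=9,interpolation=cv2.INTER_NEAREST))
E
```

```text
t 20.65 tcp [0.5411 0.0922 0.0348] F [ 0.0802 -0.6159 -0.5689] Tq [-0.053  -0.0201 -0.0007] open 0.703
[[ 0.      0.9962 -0.0869]
 [ 0.     -0.0869 -0.9962]
 [-1.      0.     -0.    ]] yaw_z -94.9878190827484 tilt 1.8260543251047423e-05 -3.406504566894064e-05 q [-0.0162  0.2615  2.0083  0.      0.8717  0.0708]
```

View pics/s9zz.png

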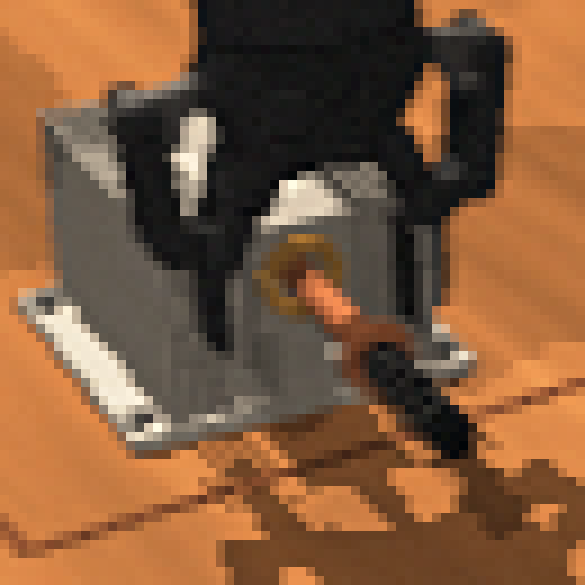

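View pics/t9zz.png

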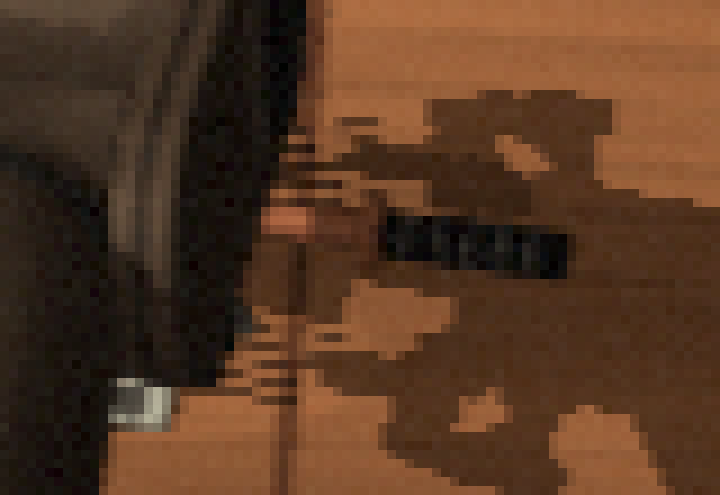

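The rod stays in place on the spring ball and the fingers are clear of it. At 60 mm open I can slide straight back past the collar to the handle.

Emit:
arm_command(
  increments=[
    [[0, 0, 0.8, 0], [0, 0, 1.4, 0], [0, 0, 1.4, 0], [0, 0, 1.4, 0], [0, 0, 1.4, 0], [0, 0, 1.0, 0], [0, 0, 0.4, 0], [0, 0, 0, 0], [0, 0, 0, 0], [0, 0, 0, 0]],
  ],
)

```text
time: 22.0
eef_pos: [0.5343, 0.0148, 0.0347]
tcp_rot: [-0.521, -0.478, 0.521, -0.478]
contact_force: [-0.2, -0.6, -0.9]
opening: 0.703
```

```bash
python3 - <<'E'
from h import *
s,M,p=st()
im=optics.read_camera('side');cv2.imwrite('pics/s10.png',cv2.resize(im[150:220,240:310],None,fx=8,fy=8,interpolation=cv2.INTER_NEAREST))
E
```

```text
t 22.0 tcp [0.5343 0.0148 0.0347] F [-0.1601 -0.5657 -0.8894] Tq [ 0.0065 -0.0181  0.0032] open 0.703
[[-0.0001  0.9963 -0.0862]
 [ 0.     -0.0862 -0.9963]
 [-1.     -0.0001 -0.    ]] yaw_z -94.94777306246607 tilt -5.9338538210607084e-05 -3.367594348652192e-05 q [-0.1622  0.2339  2.0431  0.      0.8646 -0.0759]
```

View pics/s10.png

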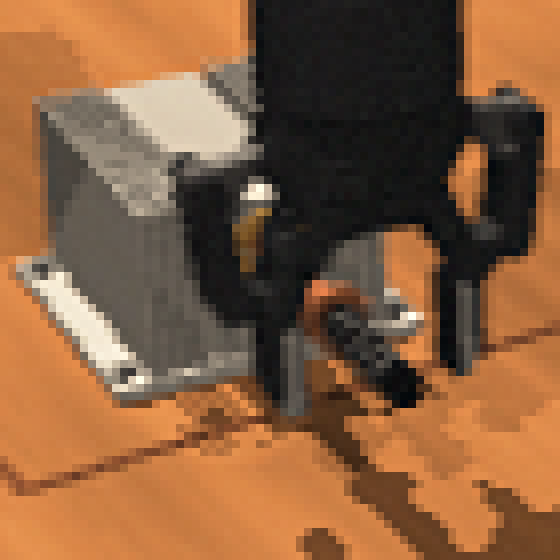

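The fingers straddle the handle. Gripping it.

Emit:
arm_command(
  increments=[
    [[0, 0, 0, 0], [0, 0, 0, 0], [0, 0, 0, 0], [0, 0, 0, 0], [0, 0, 0, 0], [0, 0, 0, 0], [0, 0, 0, 0]],
  ],
  grip=1.2,
  grip_force=40,
)

```text
time: 22.92
eef_pos: [0.5343, 0.0145, 0.0348]
tcp_rot: [0.521, 0.478, -0.521, 0.478]
contact_force: [0.3, -0.8, 0.3]
opening: 0.171
```

```bash
python3 - <<'E'
from h import *
s,M,p=st()
im=optics.read_camera('side');cv2.imwrite('pics/s11.png',cv2.resize(im[150:220,240:310],None,fx=8,fy=8,interpolation=cv2.INTER_NEAREST))
E
```

```text
t 22.925 tcp [0.5343 0.0145 0.0348] F [ 0.2504 -0.7675  0.292 ] Tq [ 0.1811  0.0321 -0.0044] open 0.171
[[ 0.0001  0.9962 -0.087 ]
 [ 0.0001 -0.087  -0.9962]
 [-1.      0.0001 -0.0001]] yaw_z -94.99067266510102 tilt 0.00011026631204019699 -0.00012748652025312834 q [-0.1628  0.2338  2.0431  0.0002  0.8645 -0.0759]
```

View pics/s11.png

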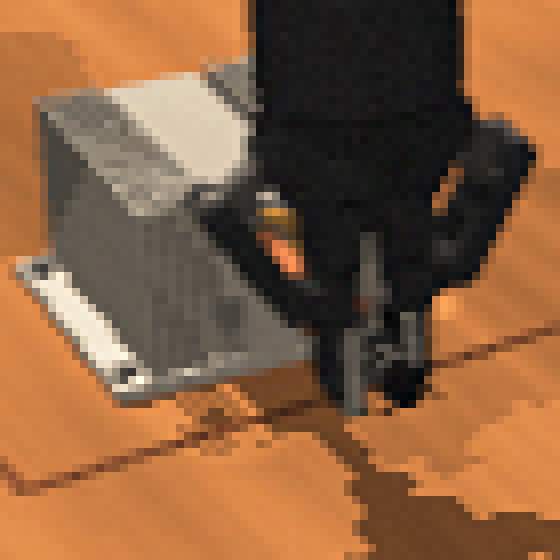

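Emit:
arm_command(
  increments=[
    [[0, 0, -0.1, 0], [0, 0, -0.2, 0], [0, 0, -0.2, 0], [0, 0, -0.2, 0], [0, 0, -0.2, 0], [0, 0, -0.1, 0], [0, 0, 0, 0]],
  ],
)

```text
time: 23.85
eef_pos: [0.5353, 0.0234, 0.0349]
tcp_rot: [-0.521, -0.477, 0.522, -0.478]
contact_force: [-0.2, -3.9, 0.8]
opening: 0.17
```

```bash
python3 - <<'E'
from h import *
s,M,p=st()
E
```

```text
t 23.85 tcp [0.5353 0.0234 0.0349] F [-0.2122 -3.8535  0.7741] Tq [-0.7546  0.0711 -0.0112] open 0.17
[[ 0.0001  0.9962 -0.0866]
 [-0.0018 -0.0866 -0.9962]
 [-1.      0.0003  0.0018]] yaw_z -94.96762907478288 tilt 0.00030648945313382914 0.0018102113342975124 q [-0.1449  0.2362  2.0399 -0.0024  0.865  -0.0567]
```

Emit:
arm_command(
  increments=[
    [[0, 0, -0.2, 0], [0, 0, -0.2, 0], [0, 0, -0.2, 0], [0, 0, -0.2, 0], [0, 0, -0.2, 0], [0, 0, -0.2, 0], [0, 0, -0.2, 0]],
  ],
)

```text
time: 24.72
eef_pos: [0.5366, 0.0373, 0.0349]
tcp_rot: [-0.521, -0.477, 0.522, -0.478]
contact_force: [-0.3, -4.7, 1.2]
opening: 0.172
```

Emit:
arm_command(
  increments=[
    [[0, 0, -0.2, 0], [0, 0, -0.2, 0], [0, 0, -0.2, 0], [0, 0, -0.2, 0], [0, 0, -0.2, 0], [0, 0, -0.2, 0], [0, 0, 0, 0]],
  ],
)

```text
time: 25.6
eef_pos: [0.5376, 0.0499, 0.0349]
tcp_rot: [-0.521, -0.478, 0.521, -0.478]
contact_force: [0.2, -3.8, -0.5]
opening: 0.172
```

```bash
python3 - <<'E'
from h import *
s,M,p=st()
im=optics.read_camera('side');cv2.imwrite('pics/s12.png',cv2.resize(im[150:220,240:310],None,fx=8,fy=8,interpolation=cv2.INTER_NEAREST))
im=optics.read_camera('top');cv2.imwrite('pics/t12.png',cv2.resize(im[180:235,220:300],None,fx=9,fy=9,interpolation=cv2.INTER_NEAREST))
E
```

```text
t 25.6 tcp [0.5376 0.0499 0.0349] F [ 0.2329 -3.8399 -0.539 ] Tq [-0.6325  0.0214 -0.0948] open 0.172
[[ 0.0002  0.9962 -0.0871]
 [-0.0007 -0.0871 -0.9962]
 [-1.      0.0003  0.0007]] yaw_z -94.99453966128873 tilt 0.0002997103161343495 0.0006614660688477325 q [-0.0952  0.244   2.0302 -0.0009  0.8671 -0.0074]
```

View pics/s12.png

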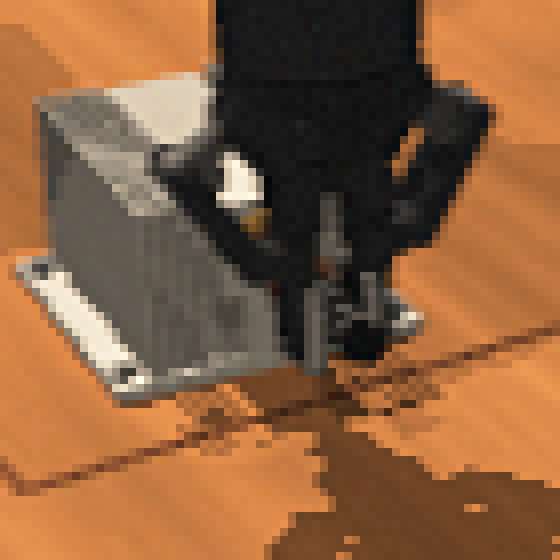

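View pics/t12.png

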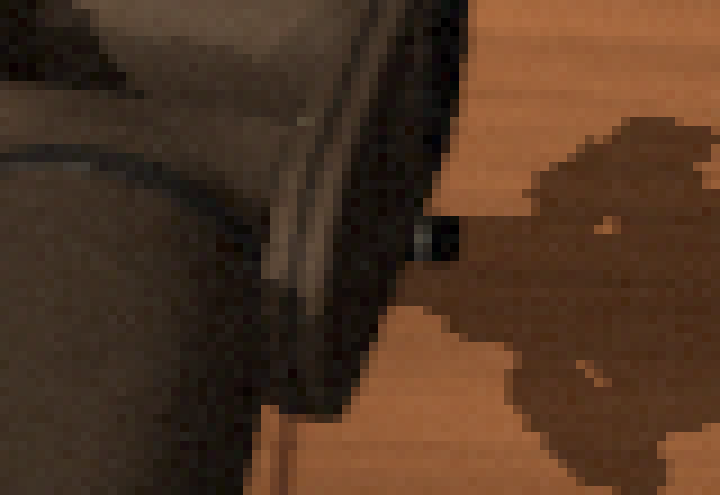

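Emit:
arm_command(
  increments=[
    [[0, 0, -0.2, 0], [0, 0, -0.2, 0], [0, 0, -0.2, 0], [0, 0, -0.2, 0], [0, 0, -0.2, 0], [0, 0, -0.2, 0], [0, 0, 0, 0]],
  ],
)

```text
time: 26.58
eef_pos: [0.5386, 0.0623, 0.0349]
tcp_rot: [0.521, 0.478, -0.521, 0.478]
contact_force: [1.0, -3.7, 1.5]
opening: 0.17
```

Emit:
arm_command(
  increments=[
    [[0, 0, -0.1, 0], [0, 0, -0.1, 0], [0, 0, -0.1, 0], [0, 0, 0, 0]],
  ],
)

```text
time: 27.08
eef_pos: [0.5388, 0.065, 0.0348]
tcp_rot: [-0.521, -0.478, 0.521, -0.478]
contact_force: [0.4, -3.6, 1.3]
opening: 0.167
```

Emit:
arm_command(
  increments=[
    [[0, 0, -0.1, 0], [0, 0, -0.1, 0], [0, 0, 0, 0]],
  ],
)

```text
time: 27.45
eef_pos: [0.539, 0.0672, 0.0348]
tcp_rot: [0.521, 0.478, -0.521, 0.478]
contact_force: [-0.5, -3.9, 0.5]
opening: 0.175
```

Emit:
arm_command(
  increments=[
    [[0, 0, -0.1, 0], [0, 0, -0.1, 0], [0, 0, 0, 0]],
  ],
)

```text
time: 27.82
eef_pos: [0.5392, 0.069, 0.0348]
tcp_rot: [-0.521, -0.478, 0.521, -0.478]
contact_force: [-0.1, -5.5, 0.6]
opening: 0.171
```

Emit:
arm_command(
  increments=[
    [[0, 0, -0.05, 0], [0, 0, -0.05, 0], [0, 0, 0, 0]],
  ],
)

```text
time: 28.2
eef_pos: [0.5392, 0.0699, 0.0348]
tcp_rot: [-0.521, -0.478, 0.521, -0.478]
contact_force: [0.4, -5.0, 1.0]
opening: 0.172
```

Emit:
arm_command(
  increments=[
    [[0, 0, -0.05, 0], [0, 0, 0, 0], [0, 0, 0, 0]],
  ],
)

```text
time: 28.58
eef_pos: [0.5393, 0.0704, 0.0348]
tcp_rot: [-0.521, -0.478, 0.521, -0.478]
contact_force: [-0.1, -6.5, 0.4]
opening: 0.173
```

Emit:
arm_command(
  increments=[
    [[0, 0, -0.05, 0], [0, 0, 0, 0], [0, 0, 0, 0]],
  ],
)

```text
time: 28.95
eef_pos: [0.5393, 0.0709, 0.0348]
tcp_rot: [-0.521, -0.478, 0.521, -0.478]
contact_force: [-0.5, -5.7, 1.3]
opening: 0.172
```

Emit:
arm_command(
  increments=[
    [[0, 0, -0.05, 0], [0, 0, 0, 0], [0, 0, 0, 0]],
  ],
)

```text
time: 29.32
eef_pos: [0.5394, 0.0713, 0.0348]
tcp_rot: [-0.521, -0.478, 0.521, -0.478]
contact_force: [0.1, -6.6, 0.8]
opening: 0.17
```

```bash
python3 - <<'E'
from h import *
s,M,p=st()
im=optics.read_camera('side');cv2.imwrite('pics/s13.png',cv2.resize(im[150:220,240:310],None,fx=8,fy=8,interpolation=cv2.INTER_NEAREST))
st()
E
```

```text
t 29.325 tcp [0.5394 0.0713 0.0348] F [ 0.0985 -6.5545  0.7939] Tq [-0.8768  0.0089 -0.0655] open 0.17
[[ 0.0002  0.9962 -0.0866]
 [-0.0009 -0.0866 -0.9962]
 [-1.      0.0003  0.0009]] yaw_z -94.96921874644217 tilt 0.000263206063343846 0.000861779180963862 q [-0.0547  0.2522  2.02   -0.0011  0.8692  0.0328]
t 29.375 tcp [0.5394 0.0713 0.0348] F [ 0.4181 -6.9737  0.1851] Tq [-0.8711  0.0035 -0.1119] open 0.174
[[ 0.0001  0.9962 -0.0866]
 [-0.0009 -0.0866 -0.9962]
 [-1.      0.0002  0.0009]] yaw_z -94.9687631876394 tilt 0.00022253730122562265 0.0008753202346807321 q [-0.0547  0.2522  2.02   -0.0012  0.8692  0.0328]
```

View pics/s13.png

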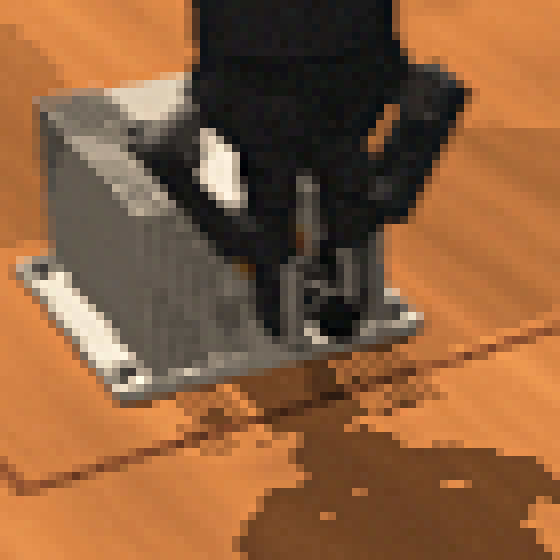

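Emit:
arm_command(
  increments=[
    [[0, 0, -0.05, 0], [0, 0, -0.05, 0], [0, 0, 0, 0], [0, 0, 0, 0]],
  ],
)

```text
time: 29.88
eef_pos: [0.5395, 0.0722, 0.0348]
tcp_rot: [-0.521, -0.478, 0.521, -0.478]
contact_force: [0.0, -6.2, 0.4]
opening: 0.169
```

Emit:
arm_command(
  increments=[
    [[0, 0, -0.05, 0], [0, 0, 0, 0], [0, 0, 0, 0]],
  ],
)

```text
time: 30.25
eef_pos: [0.5395, 0.073, 0.0348]
tcp_rot: [-0.521, -0.478, 0.521, -0.478]
contact_force: [0.1, -6.3, 1.1]
opening: 0.174
```

Emit:
arm_command(
  increments=[
    [[0, 0, -0.05, 0], [0, 0, 0, 0], [0, 0, 0, 0]],
  ],
)

```text
time: 30.62
eef_pos: [0.5396, 0.0735, 0.0348]
tcp_rot: [-0.521, -0.478, 0.521, -0.478]
contact_force: [0.0, -5.6, 1.1]
opening: 0.165
```

```bash
python3 - <<'E'
from h import *
st()
im=optics.read_camera('top');cv2.imwrite('pics/t13.png',cv2.resize(im[180:235,220:300],None,fx=9,fy=9,interpolation=cv2.INTER_NEAREST))
E
```

```text
t 30.625 tcp [0.5396 0.0735 0.0348] F [ 0.0459 -5.5871  1.0524] Tq [-0.8199 -0.0102 -0.0945] open 0.165
[[ 0.0003  0.9962 -0.0867]
 [-0.0006 -0.0867 -0.9962]
 [-1.      0.0003  0.0005]] yaw_z -94.97564156163756 tilt 0.0003002726606778361 0.0005417276672621818 q [-0.0508  0.2531  2.0189 -0.0007  0.8694  0.0365]
```

View pics/t13.png

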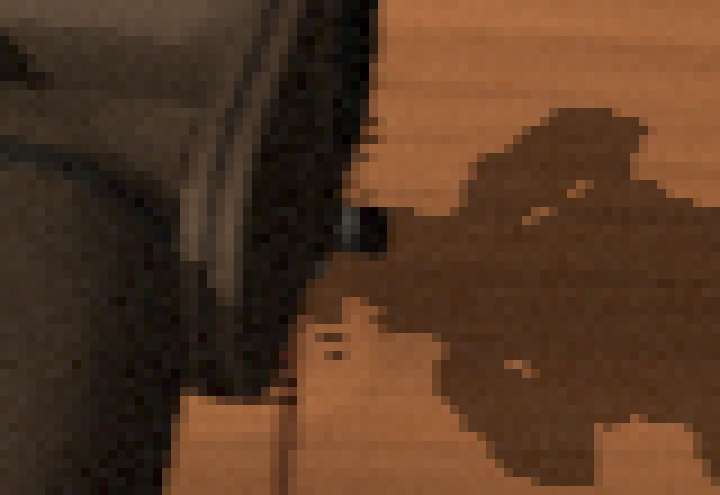

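Emit:
arm_command(
  increments=[
    [[0, 0, -0.05, 0], [0, 0, -0.05, 0], [0, 0, 0, 0], [0, 0, 0, 0]],
  ],
)

```text
time: 31.18
eef_pos: [0.5396, 0.0743, 0.0348]
tcp_rot: [-0.521, -0.478, 0.521, -0.478]
contact_force: [-0.2, -5.2, 0.3]
opening: 0.171
```

Emit:
arm_command(
  increments=[
    [[0, 0, -0.05, 0], [0, 0, -0.05, 0], [0, 0, 0, 0], [0, 0, 0, 0]],
  ],
)

```text
time: 31.68
eef_pos: [0.5396, 0.0746, 0.0348]
tcp_rot: [-0.52, -0.477, 0.522, -0.478]
contact_force: [-0.8, -8.1, 1.3]
opening: 0.174
```

Emit:
arm_command(
  increments=[
    [[0, 0, -0.05, 0], [0, 0, -0.05, 0], [0, 0, 0, 0], [0, 0, 0, 0]],
  ],
)

```text
time: 32.17
eef_pos: [0.5397, 0.0746, 0.0348]
tcp_rot: [-0.52, -0.477, 0.522, -0.479]
contact_force: [-0.6, -11.7, 2.5]
opening: 0.169
```

Firm stop: the TCP is held at y = 0.0746 and the force rises about 3.6 N per mm. Pressing up gradually.

Emit:
arm_command(
  increments=[
    [[0, 0, -0.04, 0], [0, 0, -0.04, 0], [0, 0, 0, 0], [0, 0, 0, 0]],
  ],
)

```text
time: 32.67
eef_pos: [0.5397, 0.0746, 0.0348]
tcp_rot: [-0.519, -0.477, 0.522, -0.479]
contact_force: [-1.2, -14.6, 1.7]
opening: 0.167
```

```bash
python3 - <<'E'
from h import *
st()
E
```

```text
t 32.675 tcp [0.5397 0.0746 0.0348] F [ -1.1705 -14.6283   1.7214] Tq [-2.2102  0.2084 -0.1355] open 0.167
[[-0.0011  0.9964 -0.0852]
 [-0.0055 -0.0852 -0.9964]
 [-1.     -0.0006  0.0056]] yaw_z -94.88576475637086 tilt -0.0006297982564165139 0.005610129072728981 q [-0.0463  0.2545  2.0171 -0.0073  0.8709  0.0437]
```

Emit:
arm_command(
  increments=[
    [[0, 0, -0.03, 0], [0, 0, -0.03, 0], [0, 0, 0, 0], [0, 0, 0, 0], [0, 0, 0, 0]],
  ],
)

```text
time: 33.3
eef_pos: [0.5397, 0.0746, 0.0348]
tcp_rot: [-0.519, -0.477, 0.523, -0.48]
contact_force: [-2.3, -17.3, 2.9]
opening: 0.173
```

About 17 N at the wrist, less 4–5 N of drag and bias, gives about 12 N on the seat. Now I relax the push and let go.

Emit:
arm_command(
  increments=[
    [[0, 0, 0.1, 0], [0, 0, 0.1, 0], [0, 0, 0.1, 0], [0, 0, 0.05, 0], [0, 0, 0, 0], [0, 0, 0, 0]],
  ],
)

```text
time: 34.05
eef_pos: [0.5397, 0.0746, 0.0348]
tcp_rot: [0.521, 0.478, -0.521, 0.478]
contact_force: [0.3, -4.4, 1.3]
opening: 0.169
```

Emit:
arm_command(
  increments=[
    [[0, 0, 0.05, 0], [0, 0, 0, 0], [0, 0, 0, 0], [0, 0, 0, 0], [0, 0, 0, 0], [0, 0, 0, 0], [0, 0, 0, 0], [0, 0, 0, 0]],
  ],
  grip=6,
)

```text
time: 35.05
eef_pos: [0.5395, 0.0741, 0.0347]
tcp_rot: [-0.521, -0.478, 0.521, -0.478]
contact_force: [-0.2, 0.3, 0.1]
opening: 0.7
```

Emit:
arm_command(
  increments=[
    [[0, 0, 1, 0], [0, 0, 1.5, 0], [0, 0, 1.5, 0], [0, 0, 1.5, 0], [0, 0, 1.5, 0], [-2, 0, 1.5, 0], [-3, 0, 1.5, 0], [-4, 0, 1, 0], [-4, 0, 0, 0], [-4, 0, 0, 0], [0, 0, 4, 0], [0, 0, 4, 0], [0, 0, 4, 0], [0, 0, 4, 0], [0, 0, 0, 0], [0, 0, 0, 0]],
  ],
)

```text
time: 37.05
eef_pos: [0.5157, -0.1949, 0.2045]
tcp_rot: [0.522, 0.478, -0.521, 0.477]
contact_force: [-0.7, 0.5, 0.4]
opening: 0.709
```

```bash
python3 - <<'E'
from h import *
st()
for c,(r,q,a,b) in dict(side=(185,280,35,35),top=(205,240,35,45)).items():
    im=optics.read_camera(c);cv2.imwrite(f'pics/{c}14.png',im)
    cv2.imwrite(f"pics/{c}14z.png",cv2.resize(im[r-a//1:r+a,q-b:q+b],None,fx=8,fy=8,interpolation=cv2.INTER_NEAREST))
d=np.array([.0872,.9962,0])
g=np.array([.5425,.1118,.055])
for o in(0,-.006,-.066): print(o,proj('side',g+o*d),proj('top',g+o*d))
E
```

```text
t 37.05 tcp [ 0.5157 -0.1949  0.2045] F [-0.7117  0.4927  0.442 ] Tq [-0.08    0.0334 -0.0194] open 0.709
[[-0.0003  0.9962 -0.0876]
 [ 0.0007 -0.0876 -0.9962]
 [-1.     -0.0004 -0.0007]] yaw_z -95.02580632610294 tilt -0.00039713984624561993 -0.0006586197698094931 q [-0.5455  0.0386  1.9078  0.0004  1.1959 -0.458 ]
0 [180.3748 273.3577] [202.6717 238.7604]
-0.006 [181.1443 274.109 ] [202.9199 240.8126]
-0.066 [189.1438 281.9193] [205.4068 261.3821]
```

View pics/side14z.png

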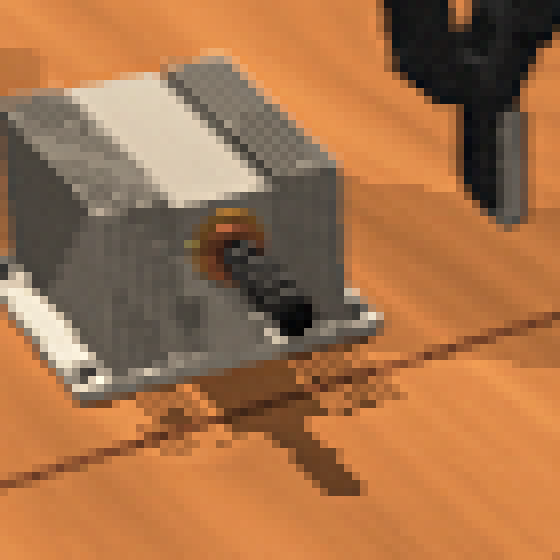

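View pics/top14z.png

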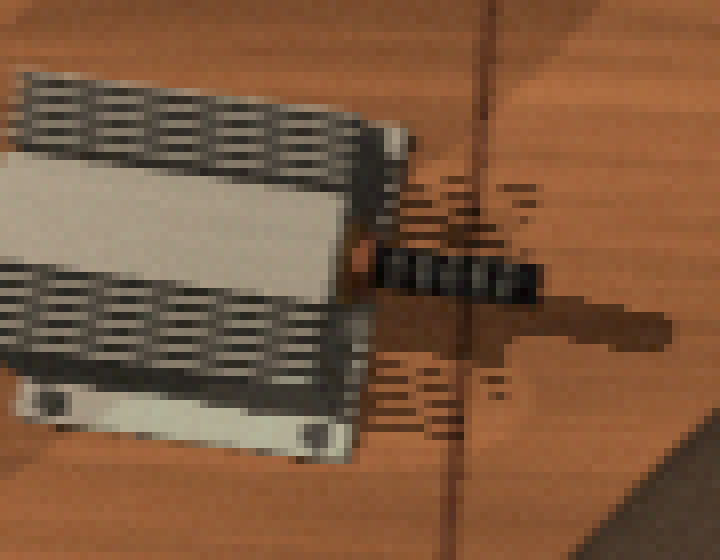

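The collar lies against the brass ring in both views, with only the handle protruding straight out, and the arm is clear. Handing in.

```bash
python3 - <<'E'
from h import *
s=sensors.get_state();print(s['time'],np.abs(s['dq']).max());print(ctrl.sign_off())
E
```

```text
37.15 0.007363771575694692
the job is handed in; nothing more can be done
None
```

I fitted the rod, released it and handed the job in at about 37 s. The hand-in gave no verdict.

**How it went:**
- I gripped the rod by the bare copper and slid it in until the collar was about 58 mm from the seat, where the spring ball held it when I let go.
- I then took a fresh grip on the black handle and pushed the rod home until it stopped firmly.
- The wrist force peaked at about 17 N in the readings between moves. Taking off about 4–5 N of ball drag and sensor bias, I estimate a press of about 12 N on the seat.
- I eased the push off, opened the fingers and backed away.

**Last checks:**
- Both camera views show the collar against the brass ring and the handle straight in line with the bore.
- The fingers are well clear of everything.

**Checks that were uncertain or disagreed:**
- **Seat force:** it was never measured directly. The wrist readings carry about ±0.7 N of noise, and the drag rose from about 3 N to 5–6 N before the stop, so 12 N is an estimate.
- **Stop position:** the rod stopped about 3 mm further in than the cameras had predicted. That is close to their 2 mm calibration accuracy, so the steep rise in force is what told me it was home.
- **Light side rub:** early in the bore the tip rubbed one wall at about 2.4 N. I cleared it with a shift of about 0.7 mm.
- **Bystanders:** I did not measure the transformer, logic probe or nut driver again at the end. The arm's path stayed clear of them and I saw no contact.

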